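# Stack a watch job on its keeper and cover it

## Robot

A 6-joint arm with a two-finger parallel gripper is mounted at the origin on a cart in front of the work surface, level with it; the furniture and walls round the work are solid. World frame = base frame: x ahead of the robot, y to its left, z up, the work surface at z = 0. Lengths are in m, angles in rad, forces in N, time in s.
With the tool pointing down it reaches from about 0.325 to 0.9 m from the base axis. Payload 3.5 kg.
Tool frame: the origin (TCP) lies between the finger pads; the fingertips stand 22 mm ahead of it and the grasp point (between the pads) lies 3 mm ahead of it; z points along the fingers, y is the direction in which the jaws open and shut (so a half turn about z gives the same grasp; the last joint's range is limited). The gripper opens to 85 mm and grips with 20 to 120 N. Pads are 22 mm wide; open, the fingers measure 114 mm over their backs; the gripper's body (76 mm by 85 mm) begins 54 mm behind the grasp point. The pads swing forward as they close: fully open they stand 13 mm farther back than shut.
Start: joints at [-1.428, 0.276, -0.026, 1.268, 0, 1.467], TCP at [0.152, -0.606, 0.253] pointing down, gripper open.
Joint ranges: [-3.12, 3.12], [-0.85, 1.88], [-1.08, 1.24], [-1.95, 2.15], [-1.57, 1.53], [-3.14, 3.14]. Speed limits (rad/s): [2.57, 2.57, 3.14, 3.14, 3.14, 3.14].

## Interface

Orientations are given as a unit quaternion [w, x, y, z].
In Python, from bench import status, viewer, order gives the robot as it stands.
- The arm moves only by the tool drive_tool, never from a script. Its argument "rows" is a list of rows, each an object of numbers: "grip": the gripper's target within -1 to 1 (fully open at 1, half-way at 0, shut at -1); "tx", "ty", "tz": the shift along the tool's x, y, z in cm; "turn": the turn about the tool's z in units of 6 degrees (1.0 is 6 degrees). A call has exactly 5 rows; each row shifts and turns the commanded pose from where the row before left it, along the tool's axes as they then stand; what a row does not reach is not made up. A row lasts 1/12 s, in which the tool goes at most 41.7 mm and 7.16 degrees, less where a joint would pass 70% of its speed; a pose out of reach is approached as far as the arm can. A call with a gripper value outside its range is refused whole. The fingers move at their own pace and stop on an object; "newtons" is the grip in N (left out, the last holds). Time passes only in rows, so rows that do not move let the fingers close, or fill a call up. It gives the time, the measured TCP pose, the force and the opening at its end, in the units of the state.
- status.state(): the state, without advancing time (a new reading comes with each control period).
- viewer.get_image(name): name is "side" or "top" or "wrist"; returns a dict with "frame" (400x640x3 uint8, red, green, blue), "intrinsics" (3x3 intrinsics, pixels), "D" ([k1, k2, p1, p2, k3] as OpenCV has them; the pictures are not rectified), "R" (3x3) and "t" (3): a world point X has camera coordinates R X + t. Camera axes: x right, y down, z forward; pixel columns grow to the right and rows downward; lengths in m; the calibration is good to about 2 mm. A picture is of the moment at which its call begins. There is no depth.
- order.sign_off(): hands the job in, once; it reports no verdict.
The state is a dict: "t": time; "joints": joint angles; "joint_vel": joint speeds; "joint_torque": joint torques, N m; "tcp_pos": TCP position; "orientation": TCP orientation; "force": force on the tool from outside, world axes, zero at the start; "moment": the same for the moment, N m; "opening": opening from 0.0 (shut) to 1.0 (fully open).
Only numpy, scipy, OpenCV 4.12 (cv2) and the standard library are available. Lean on these libraries where they do the work, as an engineer would, in place of code of your own. Each camera call takes 0.05 s, during which the arm holds its last target.

## Task

Put this watch job away on the round wooden keeper base: centred on its felt, stack flat the largest case ring, on it the plain brass disc, on that the middle-sized case ring, and on top the watch movement (the brass disc with the silver bridge and red spot), in that order. Last, set the clear dust cover over the stack so that its rim sits fully down on the wooden base all round, and let go.

Things in the scene. Friction and masses are not known exactly. Their poses are not given: they have to be found in the camera images.
- keeper_top (a point): Round turned wooden keeper base, fixed to the worktop for the job: a flange 100 mm across and 8 mm high with a grey felt step 68 mm across standing 3 mm above it. This point is the centre of the felt's top, 11 mm above the underside of the base (z up); the height of the felt is to be read here, as the base may stand on the bare desk or on the 2 mm card mat on which the rings, the disc and the movement lie. The cover's rim stands on the wooden flange, round the felt step.
- large_ring_mid (a point): The largest of the three watch case rings: brass, flat, 44 mm across outside, 34 mm hole, 6 mm thick, with a small winding stem that sticks out 4 mm at its own -y side. The point is the middle of the hole, half-way up (3 mm above its underside). Pinch it across its own x axis, clear of the stem.
- base_disc_mid (a point): Plain round brass plate, 40 mm across, no silver half and no red spot; the flat disc is 5 mm thick where it is gripped and bears things, with small studs and a low round boss that stand up to 3 mm higher inside the rim. The point is its centre, 2.5 mm above its underside.
- mid_ring_mid (a point): The middle-sized watch case ring: pale steel, flat, 37 mm across outside, 28 mm hole, 5 mm thick, with a small winding stem that sticks out 4 mm at its own -y side. The point is the middle of the hole, half-way up (2.5 mm above its underside). Pinch it across its own x axis. (A third, black ring only 22 mm across also lies about; it is not used.)
- watch_movement_mid (a point): Pocket-watch movement: round brass disc 41 mm across with a silver half-round bridge and a red spot on top; the rim is 6 mm thick and the bridge rises to 9 mm. The point is its centre, 3 mm above its underside.
- cover_knob (a point): Clear plastic dust cover, an upturned cup 89 mm across outside, 84 mm inside, 38 mm clear height inside, 41 mm high to its flat top, rim downward with a thin brass band round it; a dark wooden knob 20 mm across stands on the top from 41 to 59 mm. The point is in the knob's middle on the axis, 51 mm above the rim. Lift it by the knob.

How it is judged:
By the outcome, as a careful person would: the job done as asked, in the order asked, and still so for the second after the job is handed in, with the robot touching nothing.
It also fails if it takes over 115 s, if anything falls off the work surface, if the arm or the gripper's body presses on something with over 40 N, if the wrist force passes 120 N, or if a joint passes its speed limit or range.

## Working session

There is one attempt and no reset: what is moved stays moved. The work goes in short steps, Python scripts to look and compute and a tool call to move; the robot and the scene stay as the last step left them, time stands still between calls to the robot, and variables do not carry over. Pictures are saved under pics/ and viewed, and the job is handed in when it is done.

Besides the shell and the picture viewer there is one more tool, called after "Call:" in YAML: its name, and indented under it one key for each argument. drive_tool: Moves the arm, as the interface text tells. Its arguments: {"type":"object","properties":{"rows":{"type":"array","items":{"type":"object","properties":{"grip":{"type":"number"},"tx":{"type":"number"},"ty":{"type":"number"},"tz":{"type":"number"},"turn":{"type":"number"}}}},"newtons":{"type":"number"}},"required":["rows"]}

```bash
ls; mkdir -p pics; python3 - <<'E'
from bench import status, viewer
import cv2
s=status.state();print(s)
for n in ['side','top','wrist']:
    d=viewer.get_image(n); cv2.imwrite(f'pics/{n}0.png',d['frame'][:,:,::-1]); print(n,d['intrinsics'],d['D'],d['R'],d['t'])
E
```

```text
pics
{'t': 0.0, 'joints': array([-1.42837874e+00,  2.77114357e-01, -2.79013340e-02,  1.26798965e+00,
       -1.78652386e-06,  1.46738975e+00]), 'joint_vel': array([ 0.00010901, -0.00120932,  0.00088602, -0.00044502, -0.0018198 ,
        0.00075026]), 'joint_torque': array([-1.05100149e-03, -4.45509124e+01,  2.95205265e+01,  1.64053158e-02,
       -2.18657442e-04,  3.54138585e-06]), 'tcp_pos': array([ 0.15197838, -0.60548277,  0.25216158]), 'orientation': array([-1.10427771e-03,  9.92455209e-01,  1.22602763e-01, -2.24356588e-05]), 'force': array([-0.37953533,  0.21256757, -1.14608554]), 'moment': array([-0.00932641, -0.04346504, -0.00479987]), 'opening': 0.9986287785795519}
side [[404.82824896   0.         319.24262226]
 [  0.         404.82824896 198.59174752]
 [  0.           0.           1.        ]] [0.02595428 0.         0.         0.         0.        ] [[ 9.99416143e-01 -2.69262819e-02  2.10320703e-02]
 [-9.15161073e-04 -6.36445412e-01 -7.71321204e-01]
 [ 3.41545768e-02  7.70851615e-01 -6.36098461e-01]] [-0.49469319  0.17357299  0.81049285]
top [[476.99194699   0.         328.92333884]
 [  0.         476.99194699 198.07481175]
 [  0.           0.           1.        ]] [0.01253444 0.         0.         0.         0.        ] [[ 0.01293034 -0.999811   -0.01451803]
 [-0.98582097 -0.01031743 -0.16748305]
 [ 0.16730161  0.01647779 -0.98576805]] [0.22304297 0.51111151 0.88965305]
wrist [[342.38903394   0.         320.47358884]
 [  0.         342.38903394 196.65370944]
 [  0.           0.           1.        ]] [-0.02760519  0.          0.          0.          0.        ] [[ 0.24395903 -0.96978215 -0.00256357]
 [-0.9342615  -0.2357307   0.26755652]
 [-0.26007585 -0.06287778 -0.96353876]] [-0.62400512 -0.03388637  0.37954232]
```

View pics/side0.png

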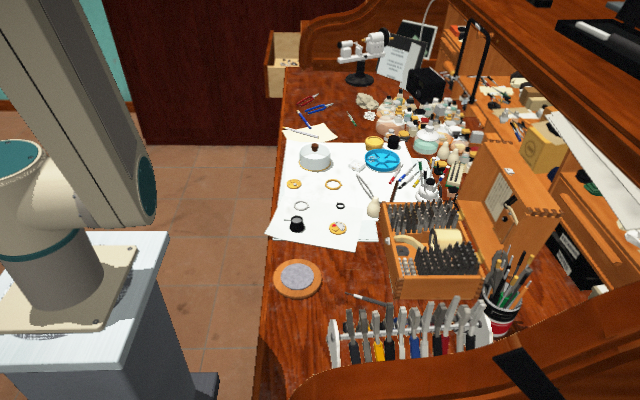

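View pics/top0.png

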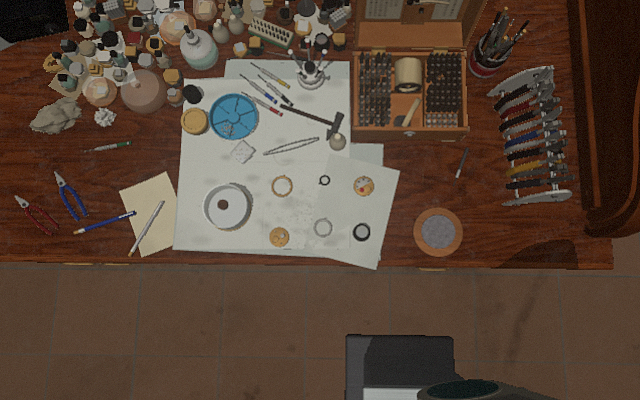

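View pics/wrist0.png

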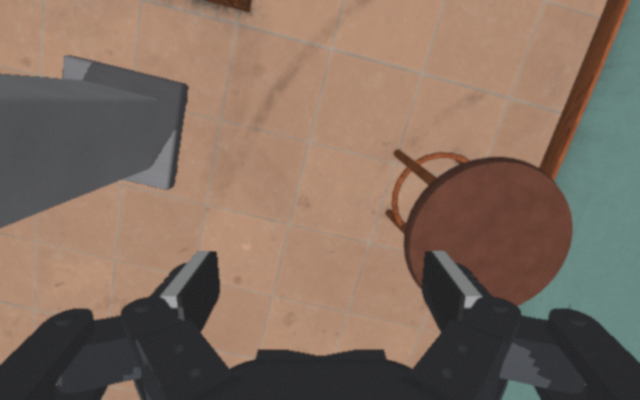

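The side view shows the keeper at about (298,278), the cover (315,157), large ring (333,184), disc (294,184), mid ring (301,206) and movement (338,229). In the top view they are at (438,232), (227,207), (282,186), (279,237), (323,228) and (363,186). I'll zoom in next.

```bash
cat > h.py <<'E'
import numpy as np, cv2
from bench import status, viewer
def get(n):
    d=viewer.get_image(n); d={k:(np.array(v)) for k,v in d.items()}; return d
def ray(d,uv):
    p=cv2.undistortPoints(np.array([[uv]],float),d['intrinsics'],d['D'])[0,0]
    c=-d['R'].T@d['t']; v=d['R'].T@np.array([p[0],p[1],1.]); return c,v/np.linalg.norm(v)
def onz(d,uv,z):
    c,v=ray(d,uv); return c+v*(z-c[2])/v[2]
def tri(rs):
    A=np.zeros((3,3));b=np.zeros(3)
    for c,v in rs:
        P=np.eye(3)-np.outer(v,v);A+=P;b+=P@c
    X=np.linalg.solve(A,b); return X,[np.linalg.norm((np.eye(3)-np.outer(v,v))@(X-c)) for c,v in rs]
def proj(d,X):
    return cv2.projectPoints(np.array([X],float),cv2.Rodrigues(d['R'])[0],d['t'],d['intrinsics'],d['D'])[0][0,0]
E
python3 - <<'E'
import cv2,numpy as np,pickle
from h import *
T=get('top');S=get('side');pickle.dump((T,S),open('ts.pkl','wb'))
a=T['frame'][160:270,180:480,::-1]; b=S['frame'][130:310,250:390,::-1]
cv2.imwrite('pics/tc.png',cv2.resize(a,None,fx=2.66,fy=2.66,interpolation=cv2.INTER_CUBIC))
cv2.imwrite('pics/sc.png',cv2.resize(b,None,fx=3.3,fy=3.3,interpolation=cv2.INTER_CUBIC))
for n,t,s in [('keeper',(438,232),(298,276)),('lr',(282,186),(333,184)),('disc',(279,237),(294,184)),('mr',(323,228),(301,206)),('mov',(363,186),(338,229)),('knob',(223,204),(315,147))]:
    print(n,*[np.round(x,4) for x in tri([ray(T,t),ray(S,s)])])
E
```

```text
keeper [0.4497 0.0107 0.0103] [0.0019 0.0019]
lr [0.5398 0.3264 0.0052] [0.0005 0.0005]
disc [0.4356 0.3298 0.0026] [0.0009 0.0009]
mr [0.455  0.2411 0.0014] [0.0009 0.0009]
mov [ 5.428e-01  1.599e-01 -4.000e-04] [0.0007 0.0007]
knob [0.4936 0.4347 0.0522] [0.0002 0.0002]
```

View pics/tc.png

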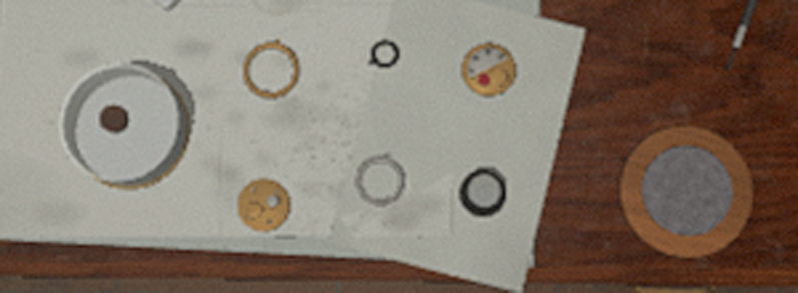

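View pics/sc.png

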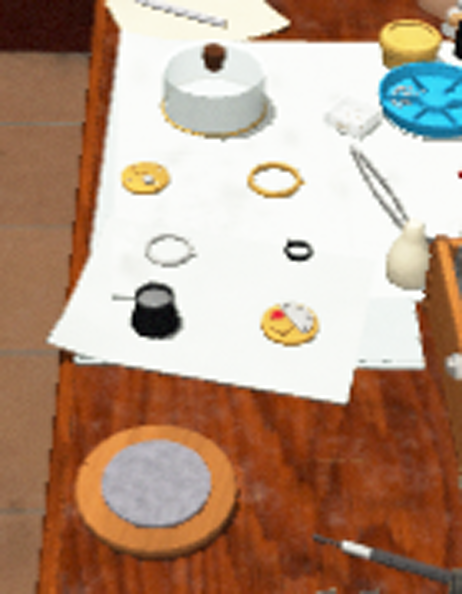

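```bash
cat >> h.py <<'E'
from scipy.spatial.transform import Rotation as Ro
def rot(s=None):
    s=s or status.state(); q=s['orientation']; return Ro.from_quat([q[1],q[2],q[3],q[0]]).as_matrix()
def yaw(s=None):
    M=rot(s); return np.degrees(np.arctan2(M[1,0],M[0,0]))
def togo(X,s=None):
    s=s or status.state(); M=rot(s)
    print('tcp',np.round(s['tcp_pos'],4),'yaw',round(yaw(s),2),'tilt',np.round(M[:2,2],4),'t',round(s['t'],2),'op',round(s['opening'],3))
    print('tool-axis cm:',np.round(M.T@(np.array(X)-s['tcp_pos'])*100,2))
E
python3 - <<'E'
from h import *
M=rot();print(M.round(3))
W=get('wrist');s=status.state()
c=-W['R'].T@W['t'];print('cam in tool',M.T@(c-s['tcp_pos']),'axes',(M.T@W['R'].T).round(3))
E
```

```text
[[ 0.97   0.243 -0.   ]
 [ 0.243 -0.97   0.001]
 [ 0.    -0.001 -1.   ]]
cam in tool [ 0.06929641  0.00023477 -0.12074014] axes [[ 0.001 -0.963 -0.268]
 [ 1.     0.001 -0.   ]
 [ 0.001 -0.268  0.963]]
```

Call:
drive_tool:
  rows:
    - {"turn": -1,"tz": -0.5}
    - {"turn": -1,"tz": -0.5}
    - {"turn": -1,"tz": -0.5}
    - {"turn": -1,"tz": -0.5}
    - {"turn": -1,"tz": -0.5}

```text
invalid input
```

Call:
drive_tool:
  rows:
    - {"turn": -1}
    - {"turn": -1}
    - {"turn": -1}
    - {"turn": -1}
    - {"turn": -1}

```text
invalid input
```

Call:
drive_tool:
  rows:
    - {"turn": -1}
    - {"turn": -1}
    - {"turn": -0.7}
    - {}
    - {}

```text
invalid input
```

```bash
python3 - <<'E'
from h import *
togo([.46,.0,.27])
E
```

```text
tcp [ 0.152  -0.606   0.2529] yaw 14.08 tilt [-0.0001  0.0008] t 0.3 op 1.001
tool-axis cm: [ 44.62 -51.28  -1.67]
```

Call:
drive_tool:
  rows:
    - {"grip": 1,"tx": 0,"ty": 0,"tz": -0.5,"turn": -1}
    - {"grip": 1,"tx": 0,"ty": 0,"tz": -0.5,"turn": -1}
    - {"grip": 1,"tx": 0,"ty": 0,"tz": -0.5,"turn": -1}
    - {"grip": 1,"tx": 0,"ty": 0,"tz": -0.5,"turn": -1}
    - {"grip": 1,"tx": 0,"ty": 0,"tz": 0,"turn": -1}

```text
t: 0.72
tcp_pos: [0.1522, -0.6068, 0.2745]
orientation: [0.001, 0.926, 0.378, -0.0]
force: [0.2, 0.5, 1.2]
opening: 0.995
```

Call:
drive_tool:
  rows:
    - {"grip": 1,"tx": 0,"ty": 0,"tz": 0,"turn": -1}
    - {"grip": 1,"tx": 0,"ty": 0,"tz": 0,"turn": -1}
    - {"grip": 1,"tx": 0,"ty": 0,"tz": 0,"turn": -1}
    - {"grip": 1,"tx": 0,"ty": 0,"tz": 0,"turn": -1}
    - {"grip": 1,"tx": 0,"ty": 0,"tz": 0,"turn": -1}

```text
t: 1.13
tcp_pos: [0.1521, -0.6062, 0.2732]
orientation: [-0.0, 0.797, 0.604, 0.0]
force: [0.4, 0.1, -0.8]
opening: 0.999
```

Call:
drive_tool:
  rows:
    - {"grip": 1,"tx": 0,"ty": 0,"tz": 0,"turn": -1}
    - {"grip": 1,"tx": 0,"ty": 0,"tz": 0,"turn": -1}
    - {"grip": 1,"tx": 0,"ty": 0,"tz": 0,"turn": -0.7}
    - {"grip": 1,"tx": 0,"ty": 0,"tz": 0,"turn": 0}
    - {"grip": 1,"tx": 0,"ty": 0,"tz": 0,"turn": 0}

```text
t: 1.55
tcp_pos: [0.1521, -0.6062, 0.2732]
orientation: [-0.0, 0.706, 0.708, 0.0]
force: [0.0, 1.0, 0.2]
opening: 1.0
```

```bash
python3 - <<'E'
from h import *
togo([.46,.0,.27])
E
```

```text
tcp [ 0.1521 -0.6062  0.2732] yaw 90.17 tilt [-0.      0.0002] t 1.55 op 1.0
tool-axis cm: [60.52 30.97  0.33]
```

Call:
drive_tool:
  rows:
    - {"grip": 1,"tx": 3,"ty": 1.5,"tz": 0,"turn": 0}
    - {"grip": 1,"tx": 3,"ty": 1.5,"tz": 0,"turn": 0}
    - {"grip": 1,"tx": 3,"ty": 1.5,"tz": 0,"turn": 0}
    - {"grip": 1,"tx": 3,"ty": 1.5,"tz": 0,"turn": 0}
    - {"grip": 1,"tx": 3,"ty": 1.5,"tz": 0,"turn": 0}

```text
t: 1.97
tcp_pos: [0.2267, -0.4545, 0.2733]
orientation: [0.0, 0.706, 0.708, 0.0]
force: [0.7, -0.1, 0.3]
opening: 0.999
```

Call:
drive_tool:
  rows:
    - {"grip": 1,"tx": 3,"ty": 1.5,"tz": 0,"turn": 0}
    - {"grip": 1,"tx": 3,"ty": 1.5,"tz": 0,"turn": 0}
    - {"grip": 1,"tx": 3,"ty": 1.5,"tz": 0,"turn": 0}
    - {"grip": 1,"tx": 3,"ty": 1.5,"tz": 0,"turn": 0}
    - {"grip": 1,"tx": 3,"ty": 1.5,"tz": 0,"turn": 0}

```text
t: 2.38
tcp_pos: [0.301, -0.304, 0.2735]
orientation: [0.0, 0.706, 0.708, 0.0]
force: [0.7, -0.2, -0.5]
opening: 1.003
```

Call:
drive_tool:
  rows:
    - {"grip": 1,"tx": 3,"ty": 1.5,"tz": 0,"turn": 0}
    - {"grip": 1,"tx": 3,"ty": 1.5,"tz": 0,"turn": 0}
    - {"grip": 1,"tx": 3,"ty": 1.5,"tz": 0,"turn": 0}
    - {"grip": 1,"tx": 3,"ty": 1.5,"tz": 0,"turn": 0}
    - {"grip": 1,"tx": 3,"ty": 1.5,"tz": 0,"turn": 0}

```text
t: 2.8
tcp_pos: [0.3752, -0.1536, 0.2736]
orientation: [0.0, 0.706, 0.708, 0.0]
force: [0.5, 0.3, 1.0]
opening: 1.002
```

Call:
drive_tool:
  rows:
    - {"grip": 1,"tx": 3,"ty": 1.5,"tz": 0,"turn": 0}
    - {"grip": 1,"tx": 3,"ty": 1.5,"tz": 0,"turn": 0}
    - {"grip": 1,"tx": 3,"ty": 1.5,"tz": 0,"turn": 0}
    - {"grip": 1,"tx": 3,"ty": 1.5,"tz": 0,"turn": 0}
    - {"grip": 1,"tx": 0,"ty": 0,"tz": 0,"turn": 0}

```text
t: 3.22
tcp_pos: [0.4361, -0.0306, 0.2736]
orientation: [-0.0, 0.704, 0.71, 0.001]
force: [-0.0, -0.7, -0.6]
opening: 1.002
```

```bash
python3 - <<'E'
from h import *
import pickle
togo([.49,.12,.22])
W=get('wrist');pickle.dump(W,open('w1.pkl','wb'));cv2.imwrite('pics/w1.png',W['frame'][:,:,::-1])
E
```

```text
tcp [ 0.4361 -0.0306  0.2736] yaw 90.54 tilt [0.002  0.0021] t 3.22 op 1.002
tool-axis cm: [15.    5.52  5.4 ]
```

View pics/w1.png

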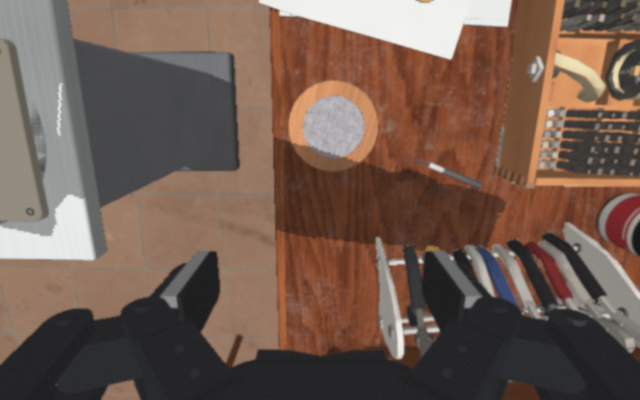

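The wrist view shows the keeper at about (333,125), felt and flange both clear. I'll move along for a second baseline that also covers the parts.

Call:
drive_tool:
  rows:
    - {"grip": 1,"tx": 3,"ty": 1,"tz": 0,"turn": 0}
    - {"grip": 1,"tx": 3,"ty": 1,"tz": 0,"turn": 0}
    - {"grip": 1,"tx": 3,"ty": 1,"tz": 0,"turn": 0}
    - {"grip": 1,"tx": 3,"ty": 1,"tz": 0,"turn": 0}
    - {"grip": 1,"tx": 0,"ty": 0,"tz": 0,"turn": 0}

```text
t: 3.68
tcp_pos: [0.475, 0.0882, 0.2735]
orientation: [-0.0, 0.705, 0.71, 0.001]
force: [0.3, -0.8, 0.6]
opening: 1.0
```

```bash
python3 - <<'E'
from h import *
import pickle
togo([.49,.3,.27])
W=get('wrist');pickle.dump(W,open('w2.pkl','wb'));cv2.imwrite('pics/w2.png',W['frame'][:,:,::-1])
E
```

```text
tcp [0.475  0.0882 0.2735] yaw 90.39 tilt [0.0015 0.0018] t 3.68 op 1.0
tool-axis cm: [21.17  1.65  0.39]
```

Call:
drive_tool:
  rows:
    - {"grip": 1,"tx": 3,"ty": 0.3,"tz": 0,"turn": 0}
    - {"grip": 1,"tx": 3,"ty": 0.3,"tz": 0,"turn": 0}
    - {"grip": 1,"tx": 3,"ty": 0.3,"tz": 0,"turn": 0}
    - {"grip": 1,"tx": 3,"ty": 0.3,"tz": 0,"turn": 0}
    - {"grip": 1,"tx": 0,"ty": 0,"tz": 0,"turn": 0}

```text
t: 4.15
tcp_pos: [0.4856, 0.2075, 0.2733]
orientation: [-0.0, 0.705, 0.709, 0.001]
force: [0.1, -0.9, 0.8]
opening: 1.0
```

```bash
python3 - <<'E'
from h import *
import pickle
togo([.49,.4,.27])
W=get('wrist');pickle.dump(W,open('w3.pkl','wb'));cv2.imwrite('pics/w3.png',W['frame'][:,:,::-1])
E
```

```text
tcp [0.4856 0.2075 0.2733] yaw 90.35 tilt [0.0007 0.0016] t 4.15 op 1.0
tool-axis cm: [19.25  0.55  0.37]
```

Call:
drive_tool:
  rows:
    - {"grip": 1,"tx": 3,"ty": 0,"tz": 0,"turn": 0}
    - {"grip": 1,"tx": 3,"ty": 0,"tz": 0,"turn": 0}
    - {"grip": 1,"tx": 3,"ty": 0,"tz": 0,"turn": 0}
    - {"grip": 1,"tx": 3,"ty": 0,"tz": 0,"turn": 0}
    - {"grip": 1,"tx": 0,"ty": 0,"tz": 0,"turn": 0}

```text
t: 4.62
tcp_pos: [0.4851, 0.3272, 0.2732]
orientation: [-0.0, 0.705, 0.709, 0.001]
force: [1.0, -0.1, -0.3]
opening: 0.995
```

```bash
python3 - <<'E'
from h import *
import pickle
togo([.49,.4,.27])
W=get('wrist');pickle.dump(W,open('w4.pkl','wb'));cv2.imwrite('pics/w4.png',W['frame'][:,:,::-1])
E
```

```text
tcp [0.4851 0.3272 0.2732] yaw 90.33 tilt [0.0005 0.0015] t 4.62 op 0.995
tool-axis cm: [7.28 0.53 0.34]
```

View pics/w2.png

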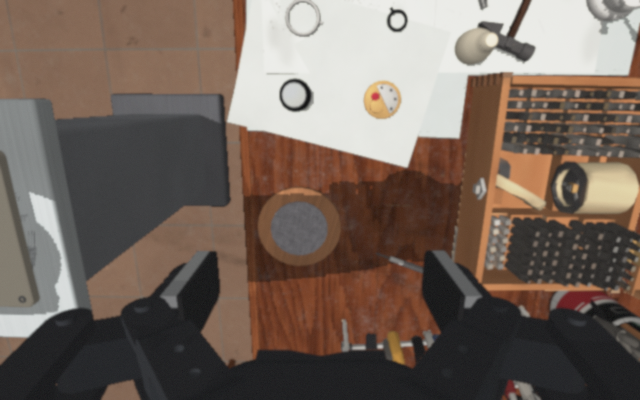

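View pics/w3.png

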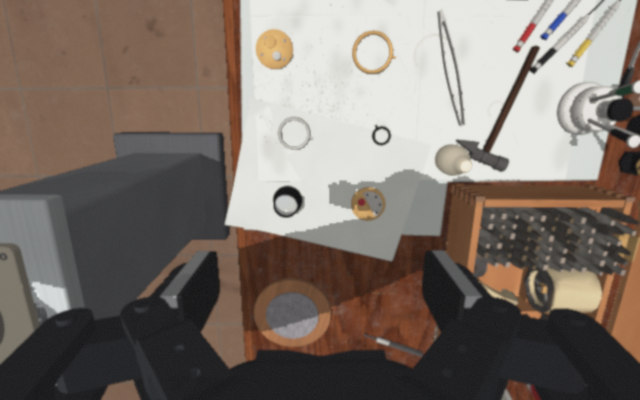

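View pics/w4.png

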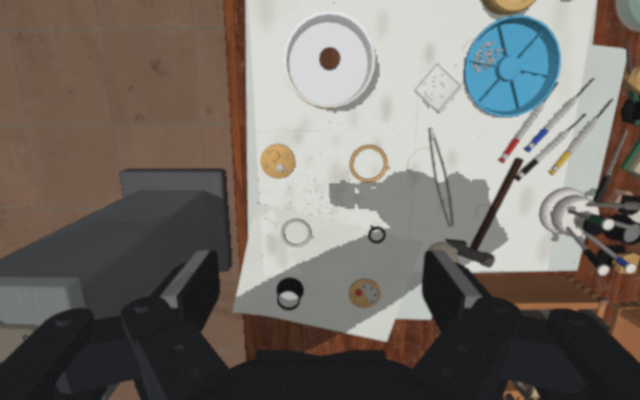

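```bash
python3 - <<'E'
import pickle,cv2,numpy as np
W=pickle.load(open('w3.pkl','rb'))['frame'][:,:,::-1]
V=pickle.load(open('w4.pkl','rb'))['frame'][:,:,::-1]
cv2.imwrite('pics/c3.png',cv2.resize(W[15:230,240:420],None,fx=2.7,fy=2.7,interpolation=cv2.INTER_CUBIC))
cv2.imwrite('pics/c4.png',cv2.resize(V[0:260,240:420],None,fx=2.3,fy=2.3,interpolation=cv2.INTER_CUBIC))
E
```

```text
(no output)
```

View pics/c3.png

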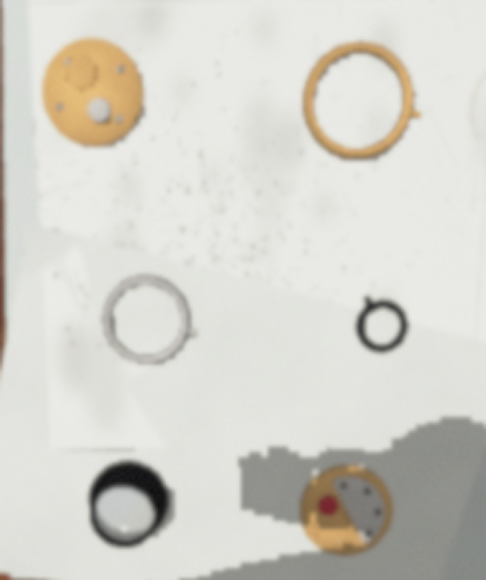

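View pics/c4.png

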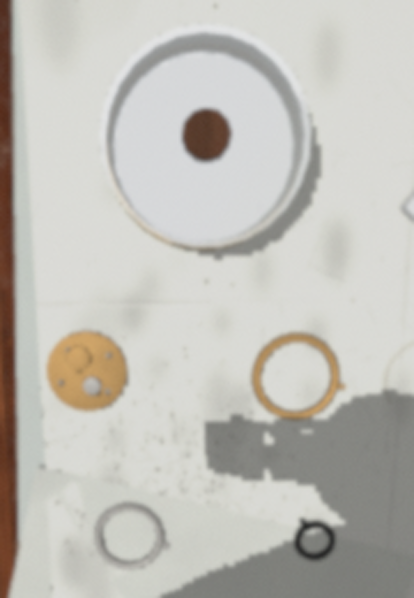

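```bash
cat > seg.py <<'E'
from h import *
import pickle
def mask(f,kind):
    hsv=cv2.cvtColor(f,cv2.COLOR_RGB2HSV).astype(int);H,S,V=hsv[...,0],hsv[...,1],hsv[...,2]
    if kind=='brass': return (S>70)&(H>8)&(H<30)
    if kind=='dark': return (V<120)&(S>60)
    if kind=='felt': return (S<45)
    if kind=='wood': return (S>=45)&(H>9)&(H<25)&(V>120)
def ell(d,uv,r,kind,hole=False):
    f=d['frame'];x0,y0=int(uv[0]-r),int(uv[1]-r);x0=max(x0,0);y0=max(y0,0)
    roi=f[y0:y0+2*r,x0:x0+2*r]
    big=cv2.resize(roi,None,fx=4,fy=4,interpolation=cv2.INTER_CUBIC)
    m=mask(big,kind).astype(np.uint8)*255
    m=cv2.morphologyEx(m,cv2.MORPH_OPEN,np.ones((5,5)))
    cs,h=cv2.findContours(m,cv2.RETR_CCOMP,cv2.CHAIN_APPROX_NONE)
    idx=[i for i in range(len(cs)) if (h[0][i][3]>=0)==hole]
    i=max(idx,key=lambda i:cv2.contourArea(cs[i]))
    c=cs[i]
    if not hole: c=cv2.convexHull(c)
    pts=(c[:,0]+.5)/4-.5+[x0,y0]
    e=cv2.fitEllipse(pts.astype(np.float32)); return e,pts
E
python3 - <<'E'
from seg import *
W={i:pickle.load(open(f'w{i}.pkl','rb')) for i in (1,2,3,4)}
T,S=pickle.load(open('ts.pkl','rb'))
W['T']=T;W['S']=S
obs={'lr_hole':[('brass',True),{3:(373,52),4:(369,163),'T':(282,186),'S':(333,184)}],
'disc':[('brass',False),{3:(275,49),4:(278,161),'T':(279,237),'S':(294,184)}],
'mov':[('brass',False),{2:(382,100),3:(368,203),'T':(363,186),'S':(338,229)}],
'knob':[('dark',False),{4:(329,58),'T':(223,204),'S':(314,148)}],
'felt':[('felt',False),{1:(334,126),2:(299,228),'T':(438,232),'S':(298,275)}]}
for n,(k,v) in obs.items():
    rs=[];rw=[]
    for i,uv in v.items():
        r={'lr_hole':27,'disc':24,'mov':26,'knob':15,'felt':34 if i in(1,2) else 23}[n]
        if i in('T','S'): r={'felt':23,'knob':10}.get(n,16)
        try: e,p=ell(W[i],uv,r,*k)
        except Exception as ex: print(n,i,ex);continue
        print(n,i,np.round(e[0],1),np.round(e[1],1))
        rs.append(ray(W[i],e[0]))
        if i not in('T','S'): rw.append(rs[-1])
    print('  all',*[np.round(x,4) for x in tri(rs)])
    if len(rw)>1: print('  wrist',*[np.round(x,4) for x in tri(rw)])
    print('  TS',*[np.round(x,4) for x in tri(rs[len(rw):])])
E
```

```text
lr_hole 3 [372.3  51.8] [33.7 36.5]
lr_hole 4 [368.2 163.3] [30.5 31.9]
lr_hole T [281.4 186. ] [16.9 17.5]
lr_hole S [332.7 184. ] [ 7.1 13. ]
  all [0.5407 0.3275 0.0047] [0.0011 0.0012 0.0012 0.0011]
  wrist [0.5417 0.3275 0.0057] [0. 0.]
  TS [0.5396 0.3277 0.0043] [0. 0.]
disc 3 [274.   48.8] [36.8 39.8]
disc 4 [277.3 160.8] [33.5 34.6]
disc T [278.7 236.7] [19.6 19.7]
disc S [293.5 183.6] [10.1 14.8]
  all [0.4363 0.3299 0.0038] [0.0011 0.0012 0.001  0.0012]
  wrist [0.4376 0.3297 0.0056] [0. 0.]
  TS [0.4352 0.3301 0.004 ] [0.0001 0.0001]
mov 2 [381.9  99.3] [36.3 38.2]
mov 3 [367.7 203.4] [32.8 34. ]
mov T [363.3 185.7] [19.7 20.1]
mov S [337.2 227.9] [12.7 17.6]
  all [0.5429 0.1595 0.0039] [0.0013 0.0012 0.001  0.0015]
  wrist [0.544  0.1597 0.0053] [0. 0.]
  TS [0.5417 0.1594 0.0037] [0.0002 0.0002]
knob 4 [329.3  58.1] [19.  20.7]
knob T [222.3 204.1] [9.1 9.9]
knob S [314.3 147.1] [6.2 7.7]
  all [0.4932 0.4356 0.0515] [0.0013 0.0005 0.0013]
  TS [0.4926 0.4361 0.0512] [0.0007 0.0007]
felt 1 [333.2 126.6] [60.9 61.9]
felt 2 [298.8 227.9] [53.1 56.2]
felt T [437.9 231.1] [32.9 33.9]
felt S [296.9 276.2] [26.1 32.7]
  all [0.4507 0.0109 0.0099] [0.0014 0.0011 0.0012 0.0013]
  wrist [0.4519 0.0115 0.0121] [0. 0.]
  TS [0.4495 0.0107 0.0101] [0.0001 0.0001]
```

Wrist and fixed views agree on heights (felt about 11 mm, so the base is on the bare desk; rings' mid about 5 mm) and differ by about 2 mm in x. Next I turn to the ring's grasp yaw (about 166.5°) and look closer, which also checks the wrist camera's offset.

Call:
drive_tool:
  rows:
    - {"grip": 1,"tx": 0,"ty": 0.7,"tz": 0,"turn": 0}
    - {"grip": 1,"tx": 0,"ty": 0,"tz": 0,"turn": -1}
    - {"grip": 1,"tx": 0,"ty": 0,"tz": 0,"turn": -1}
    - {"grip": 1,"tx": 0,"ty": 0,"tz": 0,"turn": -1}
    - {"grip": 1,"tx": 0,"ty": 0,"tz": 0,"turn": -1}

```text
t: 5.08
tcp_pos: [0.4924, 0.3228, 0.2734]
orientation: [0.0, 0.542, 0.841, -0.0]
force: [0.2, -1.2, 0.3]
opening: 1.001
```

Call:
drive_tool:
  rows:
    - {"grip": 1,"tx": 0,"ty": 0,"tz": 0,"turn": -1}
    - {"grip": 1,"tx": 0,"ty": 0,"tz": 0,"turn": -1}
    - {"grip": 1,"tx": 0,"ty": 0,"tz": 0,"turn": -1}
    - {"grip": 1,"tx": 0,"ty": 0,"tz": 0,"turn": -1}
    - {"grip": 1,"tx": 0,"ty": 0,"tz": 0,"turn": -1}

```text
t: 5.5
tcp_pos: [0.4923, 0.3228, 0.2734]
orientation: [0.0, 0.306, 0.952, -0.0]
force: [-0.1, -0.2, -0.4]
opening: 0.998
```

Call:
drive_tool:
  rows:
    - {"grip": 1,"tx": 0,"ty": 0,"tz": 0,"turn": -1}
    - {"grip": 1,"tx": 0,"ty": 0,"tz": 0,"turn": -1}
    - {"grip": 1,"tx": 0,"ty": 0,"tz": 0,"turn": -1}
    - {"grip": 1,"tx": 0,"ty": 0,"tz": 0,"turn": -0.7}
    - {"grip": 1,"tx": 0,"ty": 0,"tz": 0,"turn": 0}

```text
t: 5.92
tcp_pos: [0.4923, 0.323, 0.2734]
orientation: [0.0, 0.119, 0.993, -0.0]
force: [-0.2, 0.1, 0.4]
opening: 0.997
```

```bash
python3 - <<'E'
from h import *
togo([.541,.3275,.17])
W=get('wrist')
import pickle;pickle.dump(W,open('w5.pkl','wb'));cv2.imwrite('pics/w5.png',W['frame'][:,:,::-1])
for X in ([.541,.3275,.006],[.437,.33,.006]):print(proj(W,X))
E
```

```text
tcp [0.4923 0.323  0.2734] yaw 166.36 tilt [ 0.     -0.0009] t 5.92 op 0.997
tool-axis cm: [-4.63  1.6  10.34]
[333.45101497 200.08724385]
[314.41008929 111.59495726]
```

View pics/w5.png

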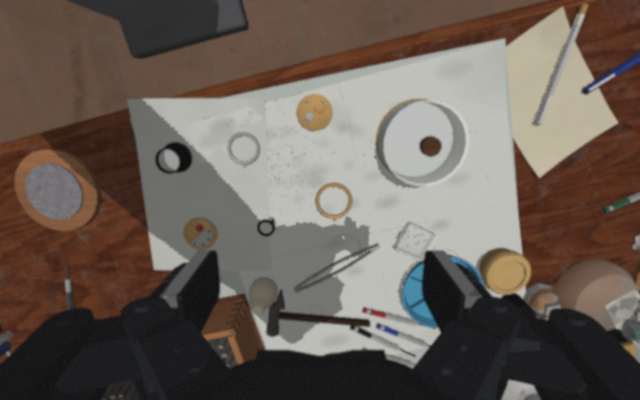

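```bash
python3 - <<'E'
from seg import *
W={i:pickle.load(open(f'w{i}.pkl','rb')) for i in (2,3,4,5)}
O=[('lr',('brass',True),{4:(369,163),5:(334,201)},27,.006),('disc',('brass',False),{4:(278,161),5:(314,112)},24,.0045),('mov',('brass',False),{2:(382,100),5:(200,234)},24,.005),('knob',('dark',False),{4:(329,58),5:(431,146)},14,.061),('felt',('felt',False),{2:(299,228),5:(54,191)},32,.011)]
for n,k,v,r,z in O:
    P=[]
    for i,uv in v.items():
        e,p=ell(W[i],uv,r,*k); X=onz(W[i],e[0],z); P.append(X); print(n,i,np.round(e[0],1),np.round(e[1],1),X.round(4))
    print('  diff mm',((P[1]-P[0])*1e3).round(1))
E
```

```text
lr 4 [368.2 163.3] [30.5 31.9] [0.5417 0.3275 0.006 ]
lr 5 [333.4 200.4] [29.1 30.7] [0.5414 0.3273 0.006 ]
  diff mm [-0.3 -0.2  0. ]
disc 4 [277.3 160.8] [33.5 34.6] [0.4374 0.3296 0.0045]
disc 5 [314.1 111.9] [35.3 36.2] [0.4373 0.3295 0.0045]
  diff mm [-0.1 -0.   0. ]
mov 2 [381.9  99.3] [36.3 38.2] [0.544  0.1597 0.005 ]
mov 5 [199.9 233.1] [30.4 33.5] [0.5439 0.1594 0.005 ]
  diff mm [-0.2 -0.3  0. ]
knob 4 [329.3  58.1] [19.  20.7] [0.4942 0.434  0.061 ]
knob 5 [430.3 145.9] [18.  19.2] [0.4935 0.4333 0.061 ]
  diff mm [-0.7 -0.7  0. ]
felt 2 [298.8 227.9] [53.1 56.2] [0.4518 0.0111 0.011 ]
felt 5 [ 53.7 191.2] [50.1 61.3] [0.4515 0.0101 0.011 ]
  diff mm [-0.3 -1.  -0. ]
```

The wrist camera agrees with itself to about 0.3 mm at both yaws, so I'll use its values. Going in on the large ring.

Call:
drive_tool:
  rows:
    - {"grip": 0.5,"tx": -2.34,"ty": 0.81,"tz": 2,"turn": 0}
    - {"grip": 0.5,"tx": -2.34,"ty": 0.8,"tz": 2,"turn": 0}
    - {"grip": 0.5,"tx": 0,"ty": 0,"tz": 4,"turn": 0}
    - {"grip": 0.5,"tx": 0,"ty": 0,"tz": 4,"turn": 0}
    - {"grip": 0.5,"tx": 0,"ty": 0,"tz": 4,"turn": 0}

```text
t: 6.38
tcp_pos: [0.5422, 0.329, 0.1125]
orientation: [0.001, 0.12, 0.993, 0.0]
force: [-0.4, -1.3, -0.2]
opening: 0.753
```

Call:
drive_tool:
  rows:
    - {"grip": 0.5,"tx": 0,"ty": 0,"tz": 4,"turn": 0}
    - {"grip": 0.5,"tx": 0,"ty": 0,"tz": 2,"turn": 0}
    - {"grip": 0.5,"tx": 0,"ty": 0,"tz": 0,"turn": 0}
    - {"grip": 0.5,"tx": 0,"ty": 0,"tz": 0,"turn": 0}
    - {"grip": 0.5,"tx": 0,"ty": 0,"tz": 0,"turn": 0}

```text
t: 6.8
tcp_pos: [0.5425, 0.3302, 0.0552]
orientation: [0.001, 0.119, 0.993, 0.001]
force: [-0.1, 0.4, -0.5]
opening: 0.748
```

```bash
python3 - <<'E'
from h import *
togo([.5415,.3274,.026])
W=get('wrist');cv2.imwrite('pics/w6.png',W['frame'][:,:,::-1])
E
```

```text
tcp [0.5425 0.3302 0.0552] yaw 166.39 tilt [0.0029 0.0012] t 6.8 op 0.748
tool-axis cm: [ 0.04 -0.31  2.92]
```

View pics/w6.png

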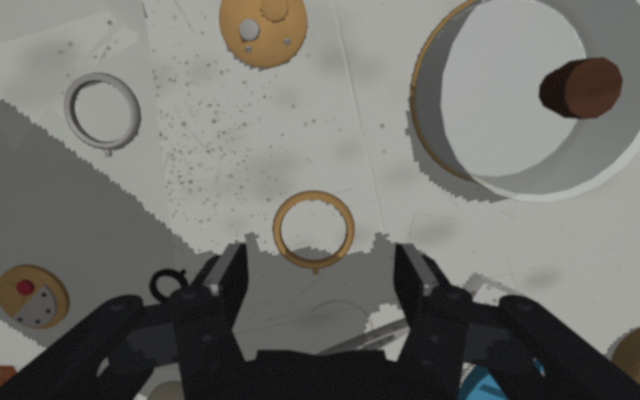

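The ring sits centred between the jaws, with its stem straight down in the image at (315,270), so the yaw is right. Now a 3 mm correction and descend.

Call:
drive_tool:
  rows:
    - {"grip": 0.3,"tx": 0,"ty": -0.3,"tz": 0,"turn": 0}
    - {"grip": 0.3,"tx": 0,"ty": 0,"tz": 1.5,"turn": 0}
    - {"grip": 0.3,"tx": 0,"ty": 0,"tz": 1,"turn": 0}
    - {"grip": 0.3,"tx": 0,"ty": 0,"tz": 0.2,"turn": 0}
    - {"grip": 0.3,"tx": 0,"ty": 0,"tz": 0,"turn": 0}

```text
t: 7.27
tcp_pos: [0.5394, 0.327, 0.026]
orientation: [-0.001, 0.118, 0.993, -0.0]
force: [-0.4, -0.3, 0.6]
opening: 0.652
```

```bash
python3 - <<'E'
from h import *
togo([.5415,.3274,.0235])
W=get('wrist');cv2.imwrite('pics/w7.png',W['frame'][:,:,::-1])
print(status.state()['force'])
E
```

```text
tcp [0.5394 0.327  0.026 ] yaw 166.48 tilt [-0.0012 -0.0006] t 7.27 op 0.652
tool-axis cm: [-0.19  0.09  0.25]
[ 0.59777216  0.46420025 -0.66816503]
```

View pics/w7.png

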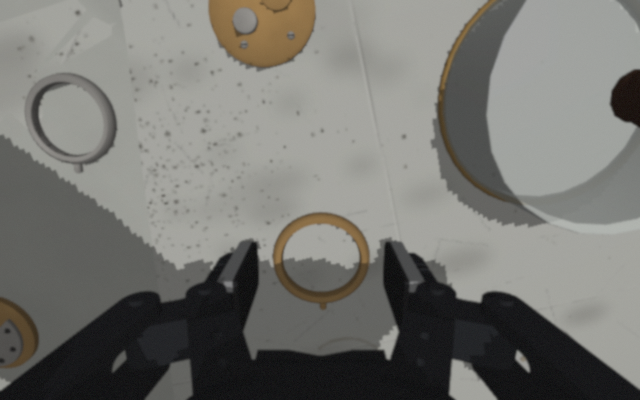

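Call:
drive_tool:
  rows:
    - {"grip": 0.3,"tx": -0.2,"ty": 0.1,"tz": 0.25,"turn": 0}
    - {"grip": 0.3,"tx": 0,"ty": 0,"tz": 0,"turn": 0}
    - {"grip": -0.1,"tx": 0,"ty": 0,"tz": 0,"turn": 0}
    - {"grip": -0.3,"tx": 0,"ty": 0,"tz": 0,"turn": 0}
    - {"grip": -0.6,"tx": 0,"ty": 0,"tz": 0,"turn": 0}
  newtons: 40

```text
t: 7.73
tcp_pos: [0.5428, 0.328, 0.0246]
orientation: [0.001, 0.118, 0.993, 0.0]
force: [-0.6, -0.0, 3.6]
opening: 0.466
```

Call:
drive_tool:
  rows:
    - {"grip": -0.6,"tx": 0,"ty": 0,"tz": 0,"turn": 0}
    - {"grip": -0.6,"tx": 0,"ty": 0,"tz": 0,"turn": 0}
    - {"grip": -0.6,"tx": 0,"ty": 0,"tz": 0,"turn": 0}
    - {"grip": -0.6,"tx": 0,"ty": 0,"tz": 0,"turn": 0}
    - {"grip": -0.6,"tx": 0,"ty": 0,"tz": 0,"turn": 0}

```text
t: 8.15
tcp_pos: [0.5428, 0.328, 0.0246]
orientation: [0.001, 0.118, 0.993, 0.0]
force: [-0.2, -1.0, 5.0]
opening: 0.468
```

```bash
python3 - <<'E'
from h import *
togo([.5415,.3274,.0235])
print(status.state()['force'])
E
```

```text
tcp [0.5428 0.328  0.0246] yaw 166.48 tilt [0.0011 0.0003] t 8.15 op 0.468
tool-axis cm: [ 0.11 -0.08  0.11]
[-0.24727868 -0.98017551  5.02058801]
```

Call:
drive_tool:
  rows:
    - {"grip": -0.6,"tx": 0,"ty": 0,"tz": -1,"turn": 0}
    - {"grip": -0.6,"tx": 0,"ty": 0,"tz": -3,"turn": 0}
    - {"grip": -0.6,"tx": 0,"ty": 0,"tz": -4,"turn": 0}
    - {"grip": -0.6,"tx": 0,"ty": 0,"tz": -4,"turn": 0}
    - {"grip": -0.6,"tx": 0,"ty": 0,"tz": 0,"turn": 0}

```text
t: 8.57
tcp_pos: [0.5474, 0.3304, 0.1532]
orientation: [0.006, 0.118, 0.993, 0.004]
force: [2.5, 0.6, 0.9]
opening: 0.468
```

```bash
python3 - <<'E'
from seg import *
togo([.4517,.0108,.10])
W=get('wrist');pickle.dump(W,open('w8.pkl','wb'));cv2.imwrite('pics/w8.png',W['frame'][:,:,::-1])
E
```

```text
tcp [0.5474 0.3304 0.1532] yaw 166.49 tilt [0.0136 0.0067] t 8.57 op 0.468
tool-axis cm: [  1.9  -33.36   4.98]
```

View pics/w8.png

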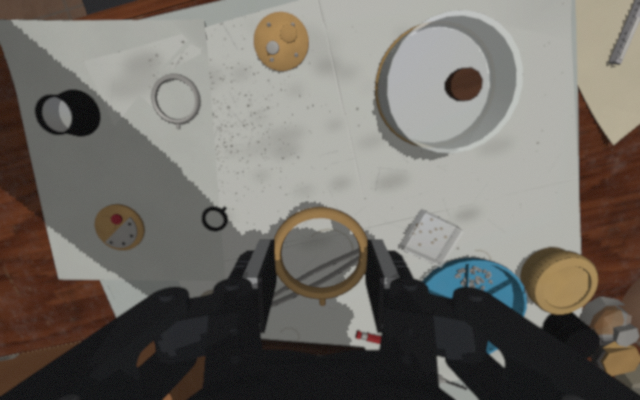

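```bash
cat >> seg.py <<'E'
def intool(d,uv,h,s=None):
    # ray hit with plane tool z = h (m), in tool coordinates
    s=s or status.state(); M=rot(s); c,v=ray(d,uv); c=M.T@(c-s['tcp_pos']); v=M.T@v
    return c+v*(h-c[2])/v[2]
E
python3 - <<'E'
from seg import *
W=pickle.load(open('w8.pkl','rb'))
e,p=ell(W,(321,253),56,'brass',True);print(e);print(intool(W,e[0],.0196)*1e3)
e,p=ell(W,(321,253),56,'brass');print(e)
E
```

```text
((320.10418701171875, 252.51219177246094), (70.0799789428711, 78.98108673095703), 92.31742858886719)
[-0.98787416  1.2854138  19.6       ]
((320.1033935546875, 253.8804931640625), (94.99862670898438, 97.198974609375), 100.81861877441406)
```

Call:
drive_tool:
  rows:
    - {"grip": -0.6,"tx": 0.3,"ty": -3,"tz": 0,"turn": 0}
    - {"grip": -0.6,"tx": 0.3,"ty": -3.2,"tz": 0,"turn": 0}
    - {"grip": -0.6,"tx": 0.3,"ty": -3.5,"tz": 0,"turn": 0}
    - {"grip": -0.6,"tx": 0.2,"ty": -3.5,"tz": 0,"turn": 0}
    - {"grip": -0.6,"tx": 0.2,"ty": -3.5,"tz": 0,"turn": 0}

```text
t: 9.03
tcp_pos: [0.4886, 0.1671, 0.1426]
orientation: [-0.001, 0.117, 0.993, -0.0]
force: [0.7, -0.4, -0.2]
opening: 0.471
```

Call:
drive_tool:
  rows:
    - {"grip": -0.6,"tx": 0.2,"ty": -3.5,"tz": 0,"turn": 0}
    - {"grip": -0.6,"tx": 0.2,"ty": -3.5,"tz": 0,"turn": 0}
    - {"grip": -0.6,"tx": 0,"ty": -3.5,"tz": 0,"turn": 0}
    - {"grip": -0.6,"tx": 0,"ty": -3,"tz": 0,"turn": 0}
    - {"grip": -0.6,"tx": 0,"ty": -2,"tz": 0,"turn": 0}

```text
t: 9.45
tcp_pos: [0.4481, 0.0167, 0.1427]
orientation: [-0.001, 0.118, 0.993, -0.0]
force: [0.2, -1.1, -0.2]
opening: 0.47
```

Call:
drive_tool:
  rows:
    - {"grip": -0.6,"tx": 0,"ty": 0,"tz": 2,"turn": 0}
    - {"grip": -0.6,"tx": 0,"ty": 0,"tz": 2,"turn": 0}
    - {"grip": -0.6,"tx": 0,"ty": 0,"tz": 0,"turn": 0}
    - {"grip": -0.6,"tx": 0,"ty": 0,"tz": 0,"turn": 0}
    - {"grip": -0.6,"tx": 0,"ty": 0,"tz": 0,"turn": 0}

```text
t: 9.87
tcp_pos: [0.4502, 0.0189, 0.1039]
orientation: [-0.0, 0.117, 0.993, 0.0]
force: [0.3, 1.0, -0.1]
opening: 0.471
```

```bash
python3 - <<'E'
from seg import *
togo([.4517,.0108,.06])
W=get('wrist');pickle.dump(W,open('w9.pkl','wb'));cv2.imwrite('pics/w9.png',W['frame'][:,:,::-1])
E
```

```text
tcp [0.4502 0.0189 0.1039] yaw 166.5 tilt [-0.0008  0.0001] t 9.87 op 0.471
tool-axis cm: [-0.34 -0.75  4.39]
```

View pics/w9.png

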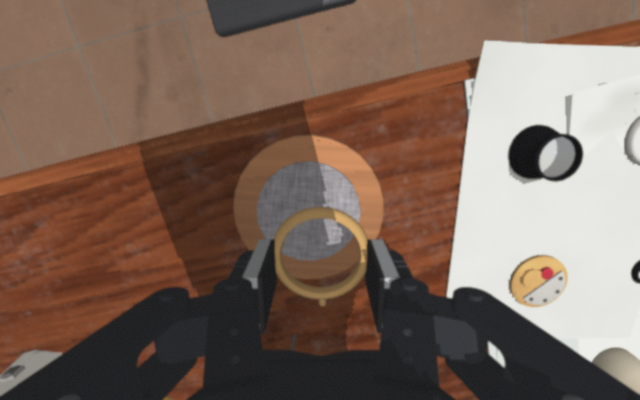

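```bash
python3 - <<'E'
from seg import *
W=pickle.load(open('w9.pkl','rb'))
s=status.state();M=rot(s)
e,p=ell(W,(321,255),50,'brass',True);print(e);g=intool(W,e[0],.0196);print(g*1e3)
print('felt centre px',proj(W,[.4517,.0108,.011]))
for a in (0,90,180,270):
    print(a,proj(W,[.4517+.034*np.cos(np.radians(a)),.0108+.034*np.sin(np.radians(a)),.011]),proj(W,[.4517+.05*np.cos(np.radians(a)),.0108+.05*np.sin(np.radians(a)),.008]))
T=np.array([.4517,.0108,0])-M@(g*[1,1,0]);print(T);togo([T[0],T[1],.0345])
W['frame'][:]=W['frame']
c=cv2.resize(W['frame'][120:290,210:420,::-1],None,fx=3.5,fy=3.5,interpolation=cv2.INTER_CUBIC);cv2.imwrite('pics/c9.png',c)
E
```

```text
((315.6622619628906, 239.23135375976562), (40.850616455078125, 70.59930419921875), 77.54566192626953)
[ 9.0391222  -1.89427985 19.6       ]
felt centre px [308.28114616 211.95190607]
0 [320.33262075 257.9273374 ] [325.61533126 276.19464753]
90 [358.9652704  200.36995921] [382.30096133 193.63681351]
180 [295.240796   162.12964977] [289.16261735 136.77786119]
270 [258.58397341 223.29282533] [236.63289494 226.94071945]
[4.60931652e-01 1.05343198e-02 6.99831793e-06]
tcp [0.4509 0.0189 0.1044] yaw 166.52 tilt [ 0.0008 -0.    ] t 9.92 op 0.47
tool-axis cm: [-1.16 -0.58  6.99]
```

View pics/c9.png

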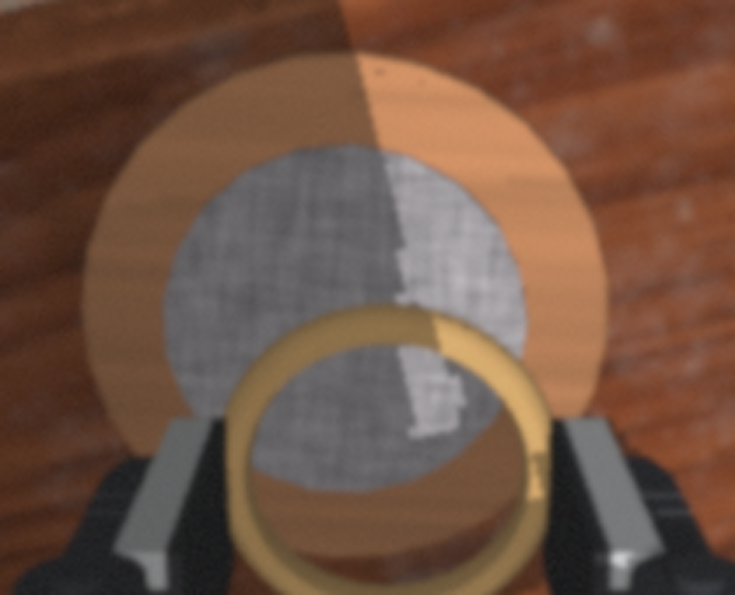

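```bash
python3 - <<'E'
from seg import *
W=pickle.load(open('w9.pkl','rb'));s=status.state()
# use tool pose implied at picture: fixed camera-in-tool transform
Rc=np.array([[0,-.9635,-.2676],[1,0,0],[0,-.2676,.9635]]);tc=np.array([.0693,.00023,-.12074])
def fixed(uv,h):
    q=cv2.undistortPoints(np.array([[uv]],float),W['intrinsics'],W['D'])[0,0];v=Rc@[q[0],q[1],1];return tc+v*(h-tc[2])/v[2]
for uv,h in (((320.1,252.5),.0196),((320.1,253.9),.0175),((320.1,252.5),.0175)):
    print(fixed(uv,h)*1e3, intool(W,uv,h)*1e3)
M=rot(s)
for i in range(8):
    print(proj(W,[.4517,.0108,.011])) if i==0 else 0
E
```

```text
[ 4.47619427  0.06340111 19.6       ] [ 2.67415158  0.06069845 19.6       ]
[ 4.77582875  0.065692   17.5       ] [ 2.97845016  0.06046987 17.5       ]
[ 5.44619563  0.06589404 17.5       ] [ 3.64866032  0.06036939 17.5       ]
[308.28114616 211.95190607]
```

Call:
drive_tool:
  rows:
    - {"grip": -0.6,"tx": 0,"ty": 0,"tz": 1,"turn": 0}
    - {"grip": -0.6,"tx": -0.2,"ty": -0.75,"tz": 2,"turn": 0}
    - {"grip": -0.6,"tx": 0,"ty": 0,"tz": 1.5,"turn": 0}
    - {"grip": -0.6,"tx": 0,"ty": 0,"tz": 0,"turn": 0}
    - {"grip": -0.6,"tx": 0,"ty": 0,"tz": 0,"turn": 0}

```text
t: 10.33
tcp_pos: [0.4499, 0.0112, 0.0583]
orientation: [-0.001, 0.117, 0.993, 0.0]
force: [0.5, -0.6, -0.9]
opening: 0.47
```

```bash
python3 - <<'E'
from seg import *
for k in range(3):
    togo([.4517,.0108,.0345]); W=get('wrist'); s=status.state();M=rot(s)
    c=-W['R'].T@W['t'];print(M.T@(c-s['tcp_pos']))
pickle.dump(W,open('w10.pkl','wb'))
cv2.imwrite('pics/c10.png',cv2.resize(W['frame'][180:320,220:420,::-1],None,fx=3.5,fy=3.5,interpolation=cv2.INTER_CUBIC))
E
```

```text
tcp [0.4499 0.0112 0.0583] yaw 166.51 tilt [-0.0018  0.0003] t 10.33 op 0.47
tool-axis cm: [-0.18  0.    2.38]
[ 6.78684513e-02  6.97123043e-05 -1.20269493e-01]
tcp [0.4509 0.0111 0.0591] yaw 166.51 tilt [0.0002 0.0001] t 10.38 op 0.466
tool-axis cm: [-0.09 -0.01  2.46]
[ 0.0675913   0.00012914 -0.12051878]
tcp [0.4514 0.011  0.0596] yaw 166.51 tilt [ 0.0014 -0.0001] t 10.43 op 0.469
tool-axis cm: [-0.03 -0.02  2.51]
[ 0.06738552  0.00015594 -0.1207096 ]
```

View pics/c10.png

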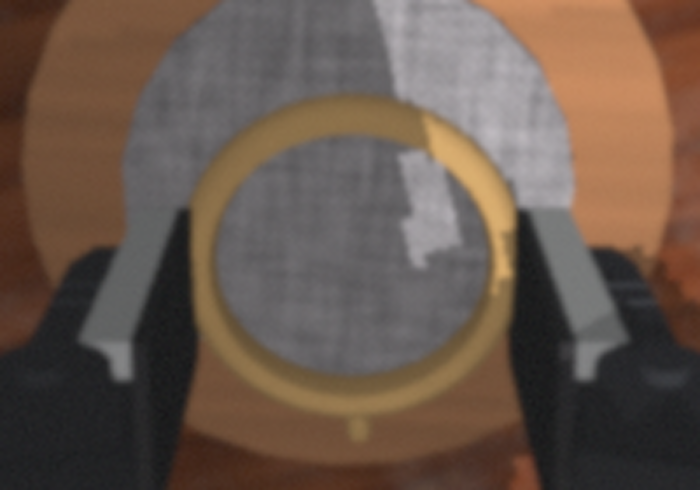

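The arm is still settling by a millimetre or two after a move, so I'll let it stand before measuring.

Call:
drive_tool:
  rows:
    - {"grip": -0.6,"tx": 0,"ty": 0,"tz": 0,"turn": 0}
    - {"grip": -0.6,"tx": 0,"ty": 0,"tz": 0,"turn": 0}
    - {"grip": -0.6,"tx": 0,"ty": 0,"tz": 0,"turn": 0}
    - {"grip": -0.6,"tx": 0,"ty": 0,"tz": 0,"turn": 0}
    - {"grip": -0.6,"tx": 0,"ty": 0,"tz": 0,"turn": 0}

```text
t: 10.9
tcp_pos: [0.4507, 0.0109, 0.059]
orientation: [0.0, 0.118, 0.993, 0.0]
force: [0.2, 0.3, 0.3]
opening: 0.469
```

```bash
python3 - <<'E'
from seg import *
for k in range(3):
    togo([.4517,.0108,.0345]); W=get('wrist'); s=status.state();M=rot(s)
    c=-W['R'].T@W['t'];print(M.T@(c-s['tcp_pos']), s['joint_vel'].round(4))
pickle.dump(W,open('w11.pkl','wb'))
e,p=ell(W,(321,252),50,'brass',True);print(e)
e,p=ell(W,(321,252),52,'brass');print(e)
print('felt centre px',proj(W,[.4517,.0108,.011]))
for h in (.0175,.0196):print(intool(W,(320.5,252.5),h)*1e3)
E
```

```text
tcp [0.4507 0.0109 0.059 ] yaw 166.48 tilt [ 0.0004 -0.    ] t 10.9 op 0.469
tool-axis cm: [-0.09  0.01  2.45]
[ 0.06714641  0.00019356 -0.12095416] [ 0.0003  0.0016 -0.0042 -0.0012  0.0003  0.    ]
tcp [0.4507 0.0109 0.0589] yaw 166.48 tilt [ 0.0002 -0.    ] t 10.95 op 0.469
tool-axis cm: [-0.1   0.01  2.44]
[ 0.06715112  0.0001839  -0.1209449 ] [-0.0022  0.0001 -0.0016 -0.001   0.001  -0.0002]
tcp [0.4506 0.0109 0.0589] yaw 166.48 tilt [0.0001 0.    ] t 11.0 op 0.468
tool-axis cm: [-0.11  0.01  2.44]
[ 0.067163    0.00018777 -0.12095643] [-0.0013 -0.0001 -0.0007  0.0011  0.0014 -0.0013]
((320.0198059082031, 252.466064453125), (69.47759246826172, 78.37781524658203), 91.02928924560547)
((320.2314758300781, 272.1698303222656), (110.31768035888672, 132.651123046875), 179.3942108154297)
felt centre px [319.93152264 234.49263551]
[ 2.64263667  0.42869808 17.5       ]
[ 1.66404179  0.43235226 19.6       ]
```

Call:
drive_tool:
  rows:
    - {"grip": -0.6,"tx": -0.26,"ty": 0,"tz": 0.8,"turn": 0}
    - {"grip": -0.6,"tx": 0,"ty": 0,"tz": 0.8,"turn": 0}
    - {"grip": -0.6,"tx": 0,"ty": 0,"tz": 0.7,"turn": 0}
    - {"grip": -0.6,"tx": 0,"ty": 0,"tz": 0,"turn": 0}
    - {"grip": -0.6,"tx": 0,"ty": 0,"tz": 0,"turn": 0}

```text
t: 11.47
tcp_pos: [0.4523, 0.0104, 0.0348]
orientation: [-0.001, 0.118, 0.993, 0.0]
force: [-0.9, 0.4, -1.1]
opening: 0.468
```

Call:
drive_tool:
  rows:
    - {"grip": -0.6,"tx": 0,"ty": 0,"tz": 0,"turn": 0}
    - {"grip": -0.6,"tx": 0,"ty": 0,"tz": 0,"turn": 0}
    - {"grip": -0.6,"tx": 0,"ty": 0,"tz": 0,"turn": 0}
    - {"grip": -0.6,"tx": 0,"ty": 0,"tz": 0,"turn": 0}
    - {"grip": -0.6,"tx": 0,"ty": 0,"tz": 0,"turn": 0}

```text
t: 11.88
tcp_pos: [0.4532, 0.0103, 0.0359]
orientation: [0.0, 0.118, 0.993, 0.0]
force: [-0.8, -0.2, -0.6]
opening: 0.466
```

```bash
python3 - <<'E'
from seg import *
togo([.4531,.0103,.0338]); print(status.state()['force'])
E
```

```text
tcp [0.4532 0.0103 0.0359] yaw 166.48 tilt [ 0.0002 -0.    ] t 11.88 op 0.466
tool-axis cm: [ 0.01 -0.    0.21]
[-0.83398644 -0.15450354 -0.59025042]
```

Call:
drive_tool:
  rows:
    - {"grip": -0.6,"tx": 0,"ty": 0,"tz": 0.2,"turn": 0}
    - {"grip": -0.6,"tx": 0,"ty": 0,"tz": 0,"turn": 0}
    - {"grip": -0.6,"tx": 0,"ty": 0,"tz": 0,"turn": 0}
    - {"grip": -0.6,"tx": 0,"ty": 0,"tz": 0,"turn": 0}
    - {"grip": -0.6,"tx": 0,"ty": 0,"tz": 0,"turn": 0}

```text
t: 12.3
tcp_pos: [0.4536, 0.0102, 0.034]
orientation: [0.0, 0.118, 0.993, 0.0]
force: [1.2, -1.2, 2.0]
opening: 0.464
```

Call:
drive_tool:
  rows:
    - {"grip": -0.6,"tx": 0,"ty": 0,"tz": 0.1,"turn": 0}
    - {"grip": -0.6,"tx": 0,"ty": 0,"tz": 0,"turn": 0}
    - {"grip": -0.6,"tx": 0,"ty": 0,"tz": 0,"turn": 0}
    - {"grip": -0.6,"tx": 0,"ty": 0,"tz": 0,"turn": 0}
    - {"grip": -0.6,"tx": 0,"ty": 0,"tz": 0,"turn": 0}

```text
t: 12.72
tcp_pos: [0.4536, 0.0103, 0.0339]
orientation: [0.0, 0.118, 0.993, -0.0]
force: [-2.5, 0.3, 10.8]
opening: 0.468
```

Contact came at TCP z = 34.0 mm, against 33.6 predicted for a base on the bare desk. Releasing.

Call:
drive_tool:
  rows:
    - {"grip": -0.6,"tx": 0,"ty": 0,"tz": -0.05,"turn": 0}
    - {"grip": 0.1,"tx": 0,"ty": 0,"tz": 0,"turn": 0}
    - {"grip": 0.3,"tx": 0,"ty": 0,"tz": 0,"turn": 0}
    - {"grip": 0.3,"tx": 0,"ty": 0,"tz": 0,"turn": 0}
    - {"grip": 0.3,"tx": 0,"ty": 0,"tz": 0,"turn": 0}

```text
t: 13.13
tcp_pos: [0.4527, 0.0104, 0.033]
orientation: [-0.0, 0.118, 0.993, -0.0]
force: [0.0, 0.4, 0.5]
opening: 0.652
```

Call:
drive_tool:
  rows:
    - {"grip": 0.3,"tx": 0,"ty": 0,"tz": -2,"turn": 0}
    - {"grip": 0.3,"tx": 0,"ty": 0,"tz": -4,"turn": 0}
    - {"grip": 0.3,"tx": 0,"ty": 0,"tz": -4,"turn": 0}
    - {"grip": 0.3,"tx": 1,"ty": 0,"tz": -1,"turn": 0}
    - {"grip": 0.3,"tx": 0,"ty": 0,"tz": 0,"turn": 0}

```text
t: 13.55
tcp_pos: [0.4452, 0.0126, 0.1468]
orientation: [0.003, 0.118, 0.993, 0.0]
force: [-0.6, -0.3, -1.0]
opening: 0.651
```

```bash
python3 - <<'E'
from seg import *
togo([.4373,.3296,.14]); W=get('wrist');pickle.dump(W,open('w12.pkl','wb'))
cv2.imwrite('pics/w12.png',W['frame'][:,:,::-1])
E
```

```text
tcp [0.4452 0.0126 0.1468] yaw 166.49 tilt [ 0.0061 -0.0006] t 13.55 op 0.651
tool-axis cm: [ 8.18 30.64  0.65]
```

View pics/w12.png

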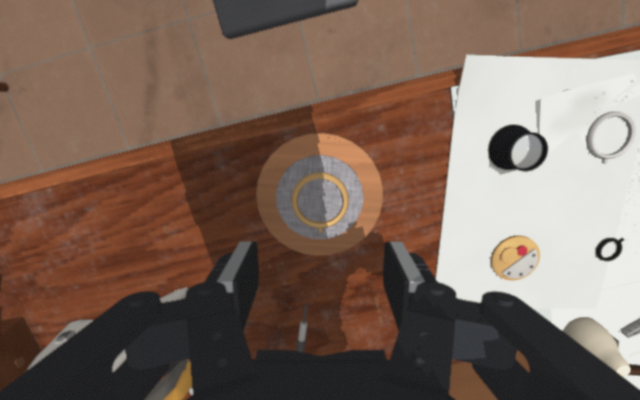

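```bash
python3 - <<'E'
from seg import *
W=pickle.load(open('w12.pkl','rb'))
e,p=ell(W,(320,200),30,'brass',True);print(e);print(onz(W,e[0],.0145))
f=cv2.resize(W['frame'][130:265,250:390,::-1],None,fx=4,fy=4,interpolation=cv2.INTER_CUBIC);cv2.imwrite('pics/c12.png',f)
e,p=ell(W,(320,195),65,'wood');print(e)
e,p=ell(W,(319,197),42,'felt');print(e,onz(W,e[0],.011))
E
```

```text
((319.73565673828125, 200.08395385742188), (43.70143508911133, 45.89520263671875), 94.510498046875)
[0.45259043 0.01090143 0.0145    ]
((321.12591552734375, 193.54806518554688), (121.79138946533203, 128.1709442138672), 68.27465057373047)
((319.3412170410156, 196.90609741210938), (83.58930969238281, 86.95806884765625), 92.5541763305664) [0.45102304 0.01096189 0.011     ]
```

View pics/c12.png

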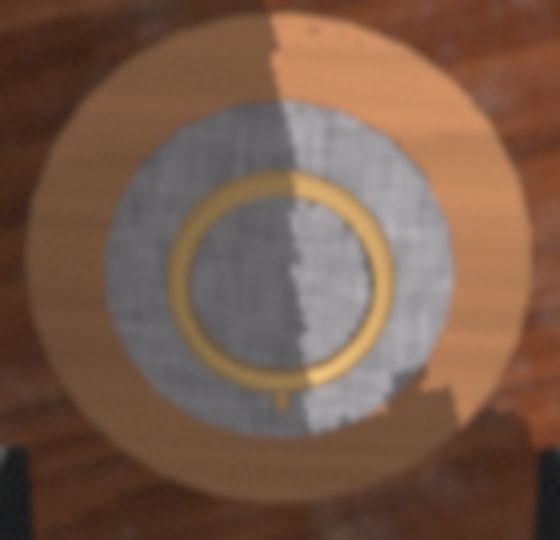

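The large ring sits flat, its centre within about 1 mm of the felt centre (ring at (319.7,200), felt at (319,197)). Next, the disc.

Call:
drive_tool:
  rows:
    - {"grip": 0.3,"tx": 0.8,"ty": 2.5,"tz": 0,"turn": 0}
    - {"grip": 0.3,"tx": 0.9,"ty": 3.4,"tz": 0,"turn": 0}
    - {"grip": 0.3,"tx": 0.9,"ty": 3.4,"tz": 0,"turn": 0}
    - {"grip": 0.3,"tx": 0.9,"ty": 3.4,"tz": 0,"turn": 0}
    - {"grip": 0.3,"tx": 0.9,"ty": 3.4,"tz": 0,"turn": 0}

```text
t: 14.02
tcp_pos: [0.4367, 0.1805, 0.1412]
orientation: [-0.002, 0.118, 0.993, -0.001]
force: [0.7, -0.6, 0.7]
opening: 0.649
```

Call:
drive_tool:
  rows:
    - {"grip": 0.3,"tx": 0.9,"ty": 3.4,"tz": 0,"turn": 0}
    - {"grip": 0.3,"tx": 0.9,"ty": 3.4,"tz": 0,"turn": 0}
    - {"grip": 0.3,"tx": 0.9,"ty": 3.4,"tz": 0,"turn": 0}
    - {"grip": 0.3,"tx": 0.9,"ty": 3.4,"tz": 1,"turn": 0}
    - {"grip": 0.3,"tx": 0,"ty": 0,"tz": 2,"turn": 0}

```text
t: 14.43
tcp_pos: [0.4368, 0.3264, 0.1136]
orientation: [0.002, 0.115, 0.993, 0.003]
force: [1.1, -0.5, 0.6]
opening: 0.653
```

Call:
drive_tool:
  rows:
    - {"grip": 0.3,"tx": 0,"ty": 0,"tz": 3,"turn": 0}
    - {"grip": 0.3,"tx": 0,"ty": 0,"tz": 2,"turn": 0}
    - {"grip": 0.3,"tx": 0,"ty": 0,"tz": 0,"turn": 0}
    - {"grip": 0.3,"tx": 0,"ty": 0,"tz": 0,"turn": 0}
    - {"grip": 0.3,"tx": 0,"ty": 0,"tz": 0,"turn": 0}

```text
t: 14.85
tcp_pos: [0.4351, 0.3199, 0.0631]
orientation: [-0.0, 0.118, 0.993, -0.0]
force: [-1.0, 0.7, 0.1]
opening: 0.653
```

Call:
drive_tool:
  rows:
    - {"grip": 0.3,"tx": 0,"ty": 0,"tz": 0,"turn": 0}
    - {"grip": 0.3,"tx": 0,"ty": 0,"tz": 0,"turn": 0}
    - {"grip": 0.3,"tx": 0,"ty": 0,"tz": 0,"turn": 0}
    - {"grip": 0.3,"tx": 0,"ty": 0,"tz": 0,"turn": 0}
    - {"grip": 0.3,"tx": 0,"ty": 0,"tz": 0,"turn": 0}

```text
t: 15.27
tcp_pos: [0.4355, 0.3203, 0.064]
orientation: [0.001, 0.118, 0.993, 0.0]
force: [-0.2, -0.1, 0.3]
opening: 0.654
```

```bash
python3 - <<'E'
from seg import *
togo([.4373,.3296,.0235]); W=get('wrist');pickle.dump(W,open('w13.pkl','wb'))
cv2.imwrite('pics/w13.png',W['frame'][:,:,::-1])
E
```

```text
tcp [0.4355 0.3203 0.064 ] yaw 166.47 tilt [0.0012 0.0007] t 15.27 op 0.654
tool-axis cm: [0.05 0.94 4.05]
```

View pics/w13.png

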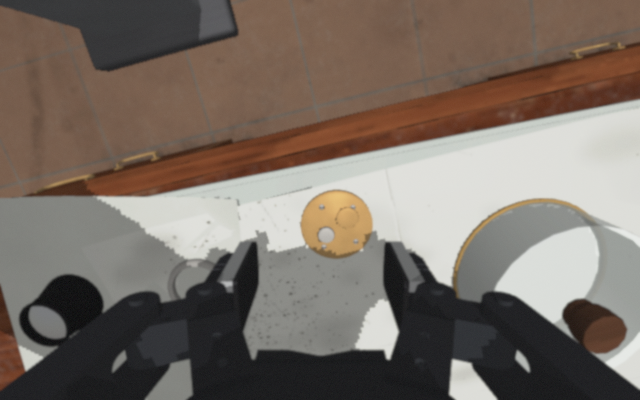

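```bash
python3 - <<'E'
from seg import *
W=pickle.load(open('w13.pkl','rb'))
e,p=ell(W,(337,224),38,'brass');print(e);C=onz(W,e[0],.0055);print(C)
cv2.imwrite('pics/c13.png',cv2.resize(W['frame'][184:264,292:382,::-1],None,fx=7,fy=7,interpolation=cv2.INTER_CUBIC))
E
```

```text
((336.18682861328125, 223.9134521484375), (67.79585266113281, 71.43328857421875), 85.60618591308594)
[0.43679157 0.32946925 0.0055    ]
```

View pics/c13.png

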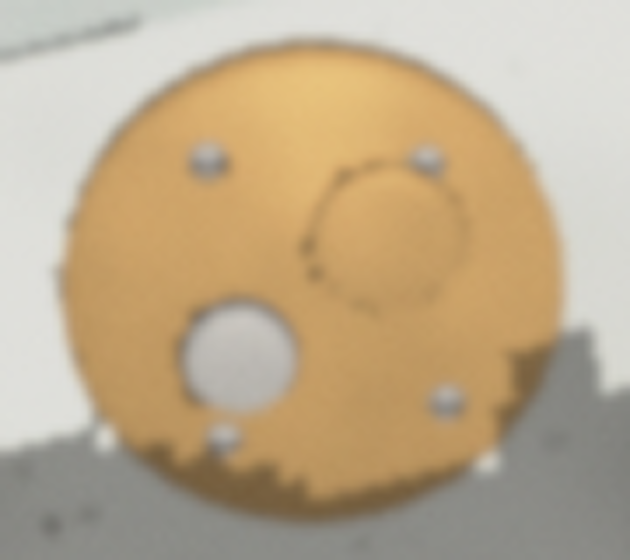

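Call:
drive_tool:
  rows:
    - {"grip": 0.3,"tx": 0.07,"ty": 0.93,"tz": 0,"turn": 0}
    - {"grip": 0.2,"tx": 0,"ty": 0,"tz": 1.5,"turn": 0}
    - {"grip": 0.2,"tx": 0,"ty": 0,"tz": 1.3,"turn": 0}
    - {"grip": 0.2,"tx": 0,"ty": 0,"tz": 0.6,"turn": 0}
    - {"grip": 0.2,"tx": 0,"ty": 0,"tz": 0,"turn": 0}

```text
t: 15.73
tcp_pos: [0.4353, 0.329, 0.0278]
orientation: [-0.001, 0.118, 0.993, -0.001]
force: [-0.7, -0.0, -0.0]
opening: 0.601
```

Call:
drive_tool:
  rows:
    - {"grip": 0.2,"tx": 0,"ty": 0,"tz": 0,"turn": 0}
    - {"grip": 0.2,"tx": 0,"ty": 0,"tz": 0,"turn": 0}
    - {"grip": 0.2,"tx": 0,"ty": 0,"tz": 0,"turn": 0}
    - {"grip": 0.2,"tx": 0,"ty": 0,"tz": 0,"turn": 0}
    - {"grip": 0.2,"tx": 0,"ty": 0,"tz": 0,"turn": 0}

```text
t: 16.15
tcp_pos: [0.437, 0.3296, 0.0299]
orientation: [0.0, 0.118, 0.993, 0.0]
force: [0.5, 0.7, 0.1]
opening: 0.601
```

```bash
python3 - <<'E'
from seg import *
togo([.4370,.3295,.025]); print(status.state()['force'])
E
```

```text
tcp [0.437  0.3296 0.0299] yaw 166.48 tilt [0.001  0.0006] t 16.15 op 0.601
tool-axis cm: [-0.   -0.01  0.49]
[0.5243349  0.68801988 0.10748855]
```

Call:
drive_tool:
  rows:
    - {"grip": 0.2,"tx": 0,"ty": 0,"tz": 0.25,"turn": 0}
    - {"grip": 0.2,"tx": 0,"ty": 0,"tz": 0.25,"turn": 0}
    - {"grip": 0.2,"tx": 0,"ty": 0,"tz": 0,"turn": 0}
    - {"grip": 0.2,"tx": 0,"ty": 0,"tz": 0,"turn": 0}
    - {"grip": 0.2,"tx": 0,"ty": 0,"tz": 0,"turn": 0}

```text
t: 16.57
tcp_pos: [0.4364, 0.3292, 0.0242]
orientation: [-0.0, 0.118, 0.993, -0.0]
force: [0.2, 0.3, 0.6]
opening: 0.595
```

Call:
drive_tool:
  rows:
    - {"grip": 0,"tx": 0,"ty": 0,"tz": 0,"turn": 0}
    - {"grip": -0.2,"tx": 0,"ty": 0,"tz": 0,"turn": 0}
    - {"grip": -0.6,"tx": 0,"ty": 0,"tz": 0,"turn": 0}
    - {"grip": -0.6,"tx": 0,"ty": 0,"tz": 0,"turn": 0}
    - {"grip": -0.6,"tx": 0,"ty": 0,"tz": 0,"turn": 0}

```text
t: 16.98
tcp_pos: [0.4367, 0.3294, 0.0247]
orientation: [0.0, 0.118, 0.993, 0.0]
force: [-1.4, -0.6, 4.8]
opening: 0.433
```

Call:
drive_tool:
  rows:
    - {"grip": -0.6,"tx": 0,"ty": 0,"tz": 0,"turn": 0}
    - {"grip": -0.6,"tx": 0,"ty": 0,"tz": 0,"turn": 0}
    - {"grip": -0.6,"tx": 0,"ty": 0,"tz": 0,"turn": 0}
    - {"grip": -0.6,"tx": 0,"ty": 0,"tz": 0,"turn": 0}
    - {"grip": -0.6,"tx": 0,"ty": 0,"tz": 0,"turn": 0}

```text
t: 17.4
tcp_pos: [0.4367, 0.3294, 0.0248]
orientation: [0.0, 0.118, 0.993, 0.0]
force: [-1.7, -0.4, 4.4]
opening: 0.432
```

```bash
python3 - <<'E'
from seg import *
togo([.4370,.3295,.025]); print(status.state()['force'])
W=get('wrist');pickle.dump(W,open('w14.pkl','wb'))
cv2.imwrite('pics/w14.png',W['frame'][:,:,::-1])
E
```

```text
tcp [0.4367 0.3294 0.0248] yaw 166.48 tilt [0.0004 0.0001] t 17.4 op 0.432
tool-axis cm: [-0.03  0.02 -0.02]
[-1.68989404 -0.36133349  4.40045275]
```

View pics/w14.png

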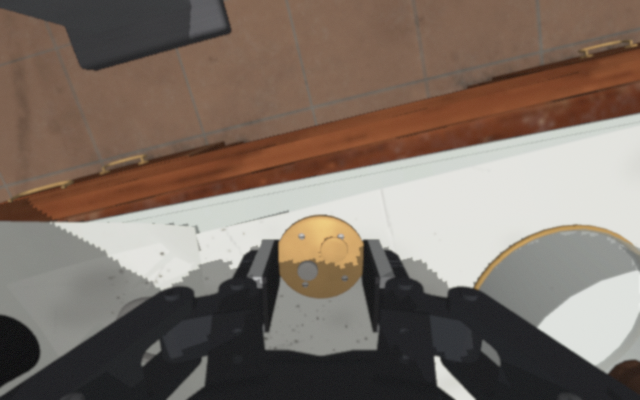

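Gripped, but the fingertips brush the mat. I'll regrip about 1.5 mm higher so the tips clear the ring when I place it.

Call:
drive_tool:
  rows:
    - {"grip": 0,"tx": 0,"ty": 0,"tz": 0,"turn": 0}
    - {"grip": 0,"tx": 0,"ty": 0,"tz": -0.15,"turn": 0}
    - {"grip": 0,"tx": 0,"ty": 0,"tz": 0,"turn": 0}
    - {"grip": -0.3,"tx": 0,"ty": 0,"tz": 0,"turn": 0}
    - {"grip": -0.6,"tx": 0,"ty": 0,"tz": 0,"turn": 0}

```text
t: 17.87
tcp_pos: [0.4366, 0.3295, 0.0262]
orientation: [0.0, 0.118, 0.993, 0.0]
force: [-1.9, -0.5, 4.0]
opening: 0.428
```

Call:
drive_tool:
  rows:
    - {"grip": -0.6,"tx": 0,"ty": 0,"tz": 0,"turn": 0}
    - {"grip": -0.6,"tx": 0,"ty": 0,"tz": 0,"turn": 0}
    - {"grip": -0.6,"tx": 0,"ty": 0,"tz": 0,"turn": 0}
    - {"grip": -0.6,"tx": 0,"ty": 0,"tz": 0,"turn": 0}
    - {"grip": -0.6,"tx": 0,"ty": 0,"tz": 0,"turn": 0}

```text
t: 18.28
tcp_pos: [0.4367, 0.3295, 0.0262]
orientation: [0.0, 0.118, 0.993, 0.0]
force: [-1.2, -0.7, 4.9]
opening: 0.428
```

```bash
python3 - <<'E'
from seg import *
togo([.4521,.0109,.14]); print(status.state()['force'])
W=get('wrist');pickle.dump(W,open('w15.pkl','wb'))
e,p=ell(W,(320,256),46,'brass');print(e);print(intool(W,e[0],.0200)*1e3)
E
```

```text
tcp [0.4367 0.3295 0.0262] yaw 166.49 tilt [0.0002 0.0003] t 18.28 op 0.428
tool-axis cm: [ -8.95 -30.61 -11.39]
[-1.20316401 -0.66706129  4.87189832]
((320.3411560058594, 255.19146728515625), (82.00777435302734, 88.9127426147461), 89.68462371826172)
[ 0.21644482  0.33469099 20.        ]
```

Call:
drive_tool:
  rows:
    - {"grip": -0.6,"tx": 0,"ty": 0,"tz": -1,"turn": 0}
    - {"grip": -0.6,"tx": 0,"ty": 0,"tz": -3,"turn": 0}
    - {"grip": -0.6,"tx": 0,"ty": 0,"tz": -3,"turn": 0}
    - {"grip": -0.6,"tx": -0.9,"ty": -2,"tz": -1,"turn": 0}
    - {"grip": -0.6,"tx": -1,"ty": -3.4,"tz": 0,"turn": 0}

```text
t: 18.75
tcp_pos: [0.4467, 0.2756, 0.1103]
orientation: [0.004, 0.116, 0.993, 0.003]
force: [1.3, -0.2, -0.3]
opening: 0.425
```

Call:
drive_tool:
  rows:
    - {"grip": -0.6,"tx": -1,"ty": -3.5,"tz": 0,"turn": 0}
    - {"grip": -0.6,"tx": -1,"ty": -3.5,"tz": 0,"turn": 0}
    - {"grip": -0.6,"tx": -1,"ty": -3.5,"tz": 0,"turn": 0}
    - {"grip": -0.6,"tx": -1,"ty": -3.5,"tz": 0,"turn": 0}
    - {"grip": -0.6,"tx": -1,"ty": -3.5,"tz": 0,"turn": 0}

```text
t: 19.17
tcp_pos: [0.4497, 0.0889, 0.1061]
orientation: [0.0, 0.117, 0.993, -0.0]
force: [0.6, -0.4, -1.0]
opening: 0.423
```

Call:
drive_tool:
  rows:
    - {"grip": -0.6,"tx": -1,"ty": -3.5,"tz": 0,"turn": 0}
    - {"grip": -0.6,"tx": -0.9,"ty": -3,"tz": 0,"turn": 0}
    - {"grip": -0.6,"tx": 0,"ty": -1.2,"tz": 1,"turn": 0}
    - {"grip": -0.6,"tx": 0,"ty": 0,"tz": 2,"turn": 0}
    - {"grip": -0.6,"tx": 0,"ty": 0,"tz": 0,"turn": 0}

```text
t: 19.58
tcp_pos: [0.448, 0.0104, 0.0736]
orientation: [-0.002, 0.119, 0.993, 0.0]
force: [-2.0, -0.9, -1.6]
opening: 0.428
```

Call:
drive_tool:
  rows:
    - {"grip": -0.6,"tx": 0,"ty": 0,"tz": 0,"turn": 0}
    - {"grip": -0.6,"tx": 0,"ty": 0,"tz": 0,"turn": 0}
    - {"grip": -0.6,"tx": 0,"ty": 0,"tz": 0,"turn": 0}
    - {"grip": -0.6,"tx": 0,"ty": 0,"tz": 0,"turn": 0}
    - {"grip": -0.6,"tx": 0,"ty": 0,"tz": 0,"turn": 0}

```text
t: 20.0
tcp_pos: [0.4513, 0.0116, 0.0765]
orientation: [0.001, 0.117, 0.993, 0.0]
force: [-0.1, -0.2, -1.3]
opening: 0.423
```

```bash
python3 - <<'E'
from seg import *
togo([.4524,.0105,.044]);
W=get('wrist');pickle.dump(W,open('w16.pkl','wb'))
cv2.imwrite('pics/w16.png',W['frame'][:,:,::-1])
E
```

```text
tcp [0.4513 0.0116 0.0765] yaw 166.54 tilt [ 0.0014 -0.0001] t 20.0 op 0.423
tool-axis cm: [-0.13 -0.08  3.25]
```

View pics/w16.png

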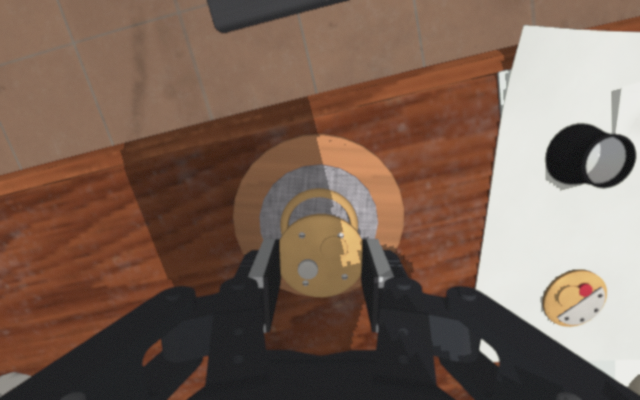

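Call:
drive_tool:
  rows:
    - {"grip": -0.6,"tx": -0.13,"ty": -0.1,"tz": 1,"turn": 0}
    - {"grip": -0.6,"tx": 0,"ty": 0,"tz": 1,"turn": 0}
    - {"grip": -0.6,"tx": 0,"ty": 0,"tz": 1,"turn": 0}
    - {"grip": -0.6,"tx": 0,"ty": 0,"tz": 0.2,"turn": 0}
    - {"grip": -0.6,"tx": 0,"ty": 0,"tz": 0,"turn": 0}

```text
t: 20.47
tcp_pos: [0.4512, 0.01, 0.0431]
orientation: [-0.001, 0.118, 0.993, 0.0]
force: [-0.9, 0.8, 3.9]
opening: 0.421
```

Call:
drive_tool:
  rows:
    - {"grip": -0.6,"tx": 0,"ty": 0,"tz": 0,"turn": 0}
    - {"grip": -0.6,"tx": 0,"ty": 0,"tz": 0,"turn": 0}
    - {"grip": -0.6,"tx": 0,"ty": 0,"tz": 0,"turn": 0}
    - {"grip": -0.6,"tx": 0,"ty": 0,"tz": 0,"turn": 0}
    - {"grip": -0.6,"tx": 0,"ty": 0,"tz": 0,"turn": 0}

```text
t: 20.88
tcp_pos: [0.4512, 0.01, 0.0434]
orientation: [-0.0, 0.118, 0.993, -0.0]
force: [0.3, 0.7, -0.7]
opening: 0.424
```

```bash
python3 - <<'E'
from seg import *
togo([.4524,.0105,.0415]);print(status.state()['force'])
E
```

```text
tcp [0.4512 0.01   0.0434] yaw 166.48 tilt [-0.0007  0.    ] t 20.88 op 0.424
tool-axis cm: [-0.1   0.08  0.19]
[ 0.29216744  0.6643617  -0.72129939]
```

Call:
drive_tool:
  rows:
    - {"grip": -0.6,"tx": -0.1,"ty": 0.08,"tz": 0.1,"turn": 0}
    - {"grip": -0.6,"tx": 0,"ty": 0,"tz": 0,"turn": 0}
    - {"grip": -0.6,"tx": 0,"ty": 0,"tz": 0,"turn": 0}
    - {"grip": -0.6,"tx": 0,"ty": 0,"tz": 0,"turn": 0}
    - {"grip": -0.6,"tx": 0,"ty": 0,"tz": 0,"turn": 0}

```text
t: 21.3
tcp_pos: [0.4516, 0.0101, 0.043]
orientation: [-0.001, 0.118, 0.993, -0.001]
force: [-4.3, -1.4, 6.7]
opening: 0.428
```

Call:
drive_tool:
  rows:
    - {"grip": -0.6,"tx": 0,"ty": 0,"tz": 0.1,"turn": 0}
    - {"grip": -0.6,"tx": 0,"ty": 0,"tz": 0,"turn": 0}
    - {"grip": -0.6,"tx": 0,"ty": 0,"tz": 0,"turn": 0}
    - {"grip": -0.6,"tx": 0,"ty": 0,"tz": 0,"turn": 0}
    - {"grip": -0.6,"tx": 0,"ty": 0,"tz": 0,"turn": 0}

```text
t: 21.72
tcp_pos: [0.4517, 0.0102, 0.0428]
orientation: [-0.001, 0.118, 0.993, -0.001]
force: [-5.8, -0.6, 14.7]
opening: 0.423
```

```bash
python3 - <<'E'
from seg import *
togo([.4524,.0105,.0415]);print(status.state()['force'])
E
```

```text
tcp [0.4517 0.0102 0.0428] yaw 166.48 tilt [-0.0026 -0.0014] t 21.72 op 0.423
tool-axis cm: [-0.07  0.05  0.13]
[-5.79421068 -0.62839927 14.72332861]
```

Contact comes about 1.5 mm higher than predicted, so I'll look before letting go.

```bash
python3 - <<'E'
from seg import *
W=get('wrist');pickle.dump(W,open('w17.pkl','wb'))
cv2.imwrite('pics/c17.png',cv2.resize(W['frame'][170:320,220:420,::-1],None,fx=3.8,fy=3.8,interpolation=cv2.INTER_CUBIC))
for f in ('w15.pkl','w16.pkl'):
    V=pickle.load(open(f,'rb'));print(ell(V,(320,256),46,'brass')[0])
S=get('side');cv2.imwrite('pics/s17.png',cv2.resize(S['frame'][220:320,240:370,::-1],None,fx=5.5,fy=5.5,interpolation=cv2.INTER_CUBIC))
E
```

```text
((320.3411560058594, 255.19146728515625), (82.00777435302734, 88.9127426147461), 89.68462371826172)
((315.7027282714844, 253.6837158203125), (97.05152893066406, 122.48487854003906), 13.511144638061523)
```

View pics/c17.png

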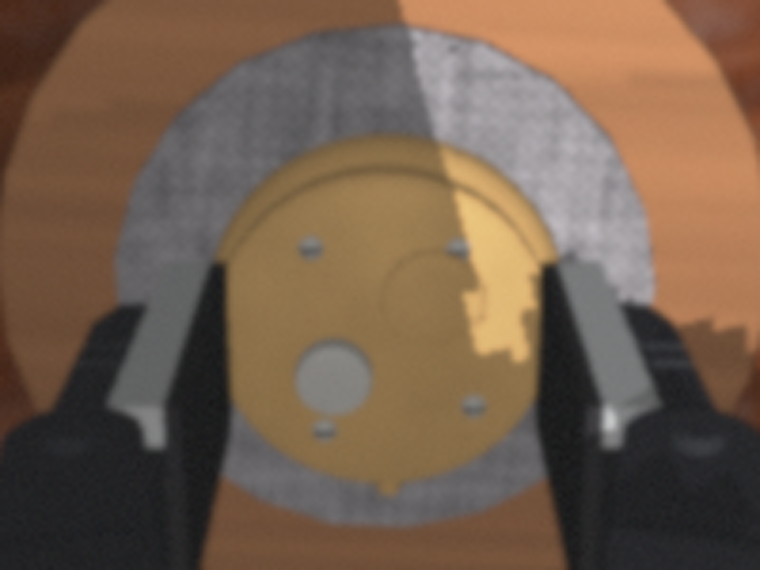

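View pics/s17.png

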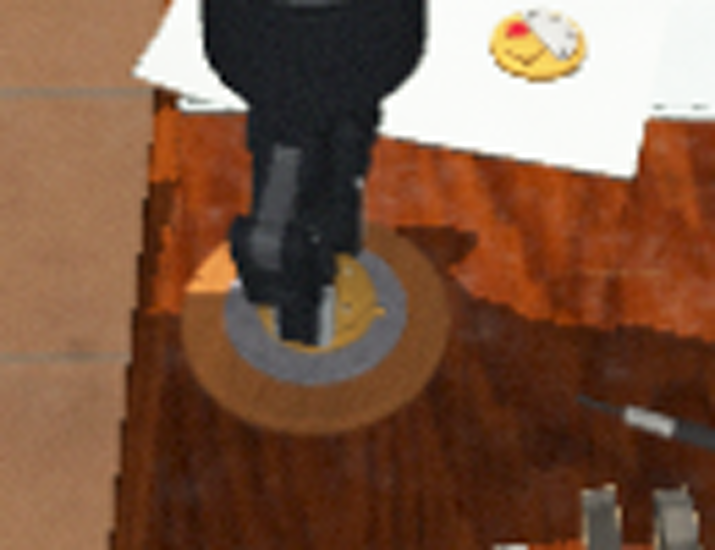

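The disc is flat and centred over the ring: its top edge is about 35 px (4.4 mm) inside the ring's, as 2 mm overhang plus parallax predicts. Releasing.

Call:
drive_tool:
  rows:
    - {"grip": -0.6,"tx": 0,"ty": 0,"tz": -0.1,"turn": 0}
    - {"grip": -0.1,"tx": 0,"ty": 0,"tz": 0,"turn": 0}
    - {"grip": 0,"tx": 0,"ty": 0,"tz": 0,"turn": 0}
    - {"grip": 0.2,"tx": 0,"ty": 0,"tz": 0,"turn": 0}
    - {"grip": 0.2,"tx": 0,"ty": 0,"tz": 0,"turn": 0}

```text
t: 22.23
tcp_pos: [0.4529, 0.0105, 0.0427]
orientation: [0.0, 0.118, 0.993, 0.0]
force: [0.2, -0.2, 1.0]
opening: 0.603
```

Call:
drive_tool:
  rows:
    - {"grip": 0.2,"tx": 0,"ty": 0,"tz": -2,"turn": 0}
    - {"grip": 0.2,"tx": 0,"ty": 0,"tz": -4,"turn": 0}
    - {"grip": 0.2,"tx": 1,"ty": 0,"tz": -3,"turn": 0}
    - {"grip": 0.2,"tx": 1,"ty": 0,"tz": -1,"turn": 0}
    - {"grip": 0.2,"tx": 0,"ty": 0,"tz": 0,"turn": 0}

```text
t: 22.65
tcp_pos: [0.4344, 0.0153, 0.1457]
orientation: [0.002, 0.118, 0.993, 0.0]
force: [0.1, 0.3, -0.2]
opening: 0.599
```

```bash
python3 - <<'E'
from seg import *
togo([.455,.24,.07])
W=get('wrist');pickle.dump(W,open('w18.pkl','wb'))
cv2.imwrite('pics/w18.png',W['frame'][:,:,::-1])
cv2.imwrite('pics/c18.png',cv2.resize(W['frame'][150:300,240:410,::-1],None,fx=4,fy=4,interpolation=cv2.INTER_CUBIC))
E
```

```text
tcp [0.4344 0.0153 0.1457] yaw 166.5 tilt [ 0.0049 -0.0004] t 22.65 op 0.599
tool-axis cm: [ 3.28 22.33  7.57]
```

View pics/c18.png

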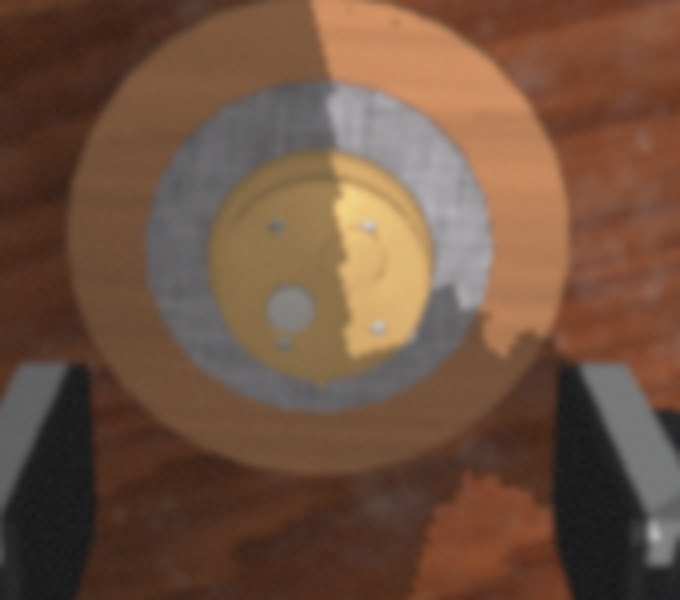

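View pics/w18.png

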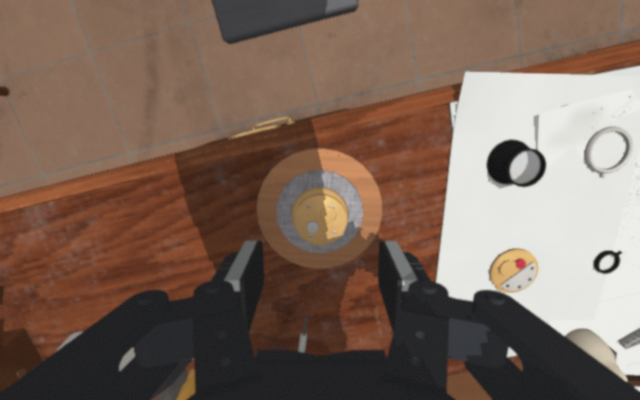

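```bash
python3 - <<'E'
from seg import *
W=pickle.load(open('w18.pkl','rb'))
print('disc on stack ~',onz(W,(320.5,219.3),.022))
print('felt', onz(W,ell(W,(319,211),44,'felt')[0][0],.011))
V=pickle.load(open('w3.pkl','rb'));V5=pickle.load(open('w5.pkl','rb'))
print('midring',onz(V,(240+147/2.7,15+319/2.7),.005),onz(V5,(244,149),.005))
print('loupe',onz(V,(240+124/2.7,15+512/2.7),.03),onz(V,(240+129/2.7,15+490/2.7),.003))
E
```

```text
disc on stack ~ [0.45405423 0.01123831 0.022     ]
felt [0.45103997 0.01093546 0.011     ]
midring [0.45810291 0.24146669 0.005     ] [0.4583012  0.24214315 0.005     ]
loupe [0.44940212 0.16511027 0.03      ] [0.44907522 0.16703928 0.003     ]
```

Call:
drive_tool:
  rows:
    - {"grip": 0.2,"tx": 0.3,"ty": 2.5,"tz": 0,"turn": 0}
    - {"grip": 0.2,"tx": 0.5,"ty": 3.3,"tz": 0,"turn": 0}
    - {"grip": 0.2,"tx": 0.5,"ty": 3.3,"tz": 0,"turn": 0}
    - {"grip": 0.2,"tx": 0.5,"ty": 3.3,"tz": 0,"turn": 0}
    - {"grip": 0.2,"tx": 0.5,"ty": 3.3,"tz": 0,"turn": 0}

```text
t: 23.12
tcp_pos: [0.447, 0.1744, 0.1409]
orientation: [-0.001, 0.118, 0.993, -0.0]
force: [0.0, 0.2, -0.4]
opening: 0.598
```

Call:
drive_tool:
  rows:
    - {"grip": 0.2,"tx": 0.5,"ty": 3.3,"tz": 0,"turn": 0}
    - {"grip": 0.2,"tx": 0.5,"ty": 3.3,"tz": 0,"turn": 0}
    - {"grip": 0.2,"tx": 0,"ty": 0,"tz": 2,"turn": 0}
    - {"grip": 0.2,"tx": 0,"ty": 0,"tz": 2,"turn": 0}
    - {"grip": 0.2,"tx": 0,"ty": 0,"tz": 2,"turn": 0}

```text
t: 23.53
tcp_pos: [0.453, 0.2404, 0.0804]
orientation: [-0.001, 0.117, 0.993, -0.0]
force: [-0.2, -0.8, -0.5]
opening: 0.6
```

Call:
drive_tool:
  rows:
    - {"grip": 0.2,"tx": 0,"ty": 0,"tz": 0,"turn": 0}
    - {"grip": 0.2,"tx": 0,"ty": 0,"tz": 0,"turn": 0}
    - {"grip": 0.2,"tx": 0,"ty": 0,"tz": 0,"turn": 0}
    - {"grip": 0.2,"tx": 0,"ty": 0,"tz": 0,"turn": 0}
    - {"grip": 0.2,"tx": 0,"ty": 0,"tz": 0,"turn": 0}

```text
t: 23.95
tcp_pos: [0.4546, 0.2399, 0.084]
orientation: [0.001, 0.118, 0.993, 0.001]
force: [0.5, -0.4, -0.4]
opening: 0.601
```

```bash
python3 - <<'E'
from seg import *
togo([.455,.24,.025])
W=get('wrist');pickle.dump(W,open('w19.pkl','wb'))
cv2.imwrite('pics/w19.png',W['frame'][:,:,::-1])
E
```

```text
tcp [0.4546 0.2399 0.084 ] yaw 166.46 tilt [0.0023 0.0009] t 23.95 op 0.601
tool-axis cm: [-0.03  0.01  5.9 ]
```

View pics/w19.png

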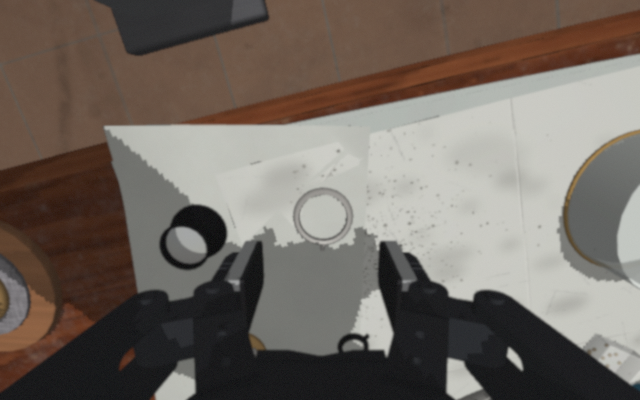

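```bash
python3 - <<'E'
from seg import *
W=pickle.load(open('w19.pkl','rb'))
cv2.imwrite('pics/c19.png',cv2.resize(W['frame'][175:265,280:370,::-1],None,fx=6.5,fy=6.5,interpolation=cv2.INTER_CUBIC))
E
```

```text
(no output)
```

View pics/c19.png

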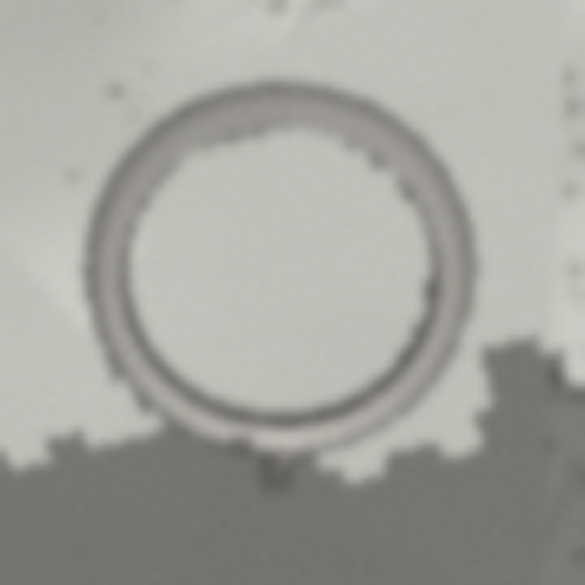

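```bash
python3 - <<'E'
from seg import *
W=pickle.load(open('w19.pkl','rb'))
P=onz(W,(323.1,215.9),.005);print(P);togo([P[0],P[1],.0255])
E
```

```text
[0.45652565 0.24170624 0.005     ]
tcp [0.4544 0.2399 0.084 ] yaw 166.46 tilt [0.0022 0.0009] t 24.0 op 0.601
tool-axis cm: [-0.15  0.22  5.85]
```

Call:
drive_tool:
  rows:
    - {"grip": 0.2,"tx": -0.2,"ty": 0.2,"tz": 1,"turn": 0}
    - {"grip": 0.2,"tx": 0,"ty": 0,"tz": 2,"turn": 0}
    - {"grip": 0.2,"tx": 0,"ty": 0,"tz": 2,"turn": 0}
    - {"grip": 0.2,"tx": 0,"ty": 0,"tz": 0.5,"turn": 0}
    - {"grip": 0.2,"tx": 0,"ty": 0,"tz": 0,"turn": 0}

```text
t: 24.42
tcp_pos: [0.4541, 0.2405, 0.026]
orientation: [-0.002, 0.118, 0.993, -0.001]
force: [-1.0, -0.2, 0.6]
opening: 0.599
```

Call:
drive_tool:
  rows:
    - {"grip": 0.1,"tx": 0,"ty": 0,"tz": 0,"turn": 0}
    - {"grip": 0.1,"tx": 0,"ty": 0,"tz": 0,"turn": 0}
    - {"grip": 0.1,"tx": 0,"ty": 0,"tz": 0,"turn": 0}
    - {"grip": 0.1,"tx": 0,"ty": 0,"tz": 0,"turn": 0}
    - {"grip": 0.1,"tx": 0,"ty": 0,"tz": 0,"turn": 0}

```text
t: 24.83
tcp_pos: [0.4564, 0.2414, 0.0286]
orientation: [0.001, 0.118, 0.993, 0.0]
force: [-0.2, -0.3, 0.2]
opening: 0.553
```

```bash
python3 - <<'E'
from seg import *
togo([.457,.2418,.0255])
W=get('wrist');pickle.dump(W,open('w20.pkl','wb'))
cv2.imwrite('pics/w20.png',W['frame'][:,:,::-1])
E
```

```text
tcp [0.4564 0.2414 0.0286] yaw 166.49 tilt [0.0015 0.0006] t 24.83 op 0.553
tool-axis cm: [-0.05  0.05  0.31]
```

View pics/w20.png

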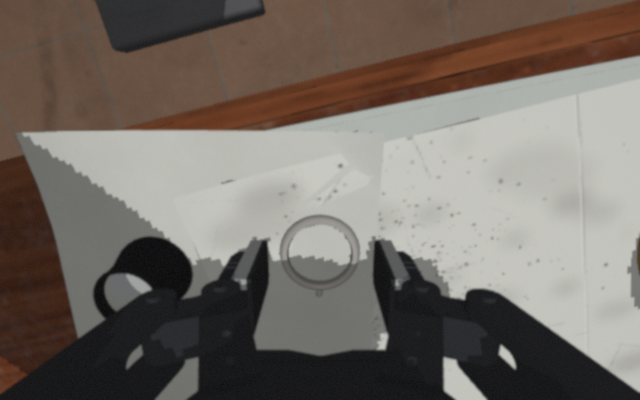

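Call:
drive_tool:
  rows:
    - {"grip": 0.1,"tx": 0,"ty": 0,"tz": 0.25,"turn": 0}
    - {"grip": 0.1,"tx": 0,"ty": 0,"tz": 0,"turn": 0}
    - {"grip": -0.2,"tx": 0,"ty": 0,"tz": 0,"turn": 0}
    - {"grip": -0.7,"tx": 0,"ty": 0,"tz": 0,"turn": 0}
    - {"grip": -0.7,"tx": 0,"ty": 0,"tz": 0,"turn": 0}

```text
t: 25.3
tcp_pos: [0.4556, 0.2411, 0.0255]
orientation: [-0.0, 0.118, 0.993, -0.0]
force: [-0.6, -0.3, 3.4]
opening: 0.384
```

Call:
drive_tool:
  rows:
    - {"grip": -0.7,"tx": 0,"ty": 0,"tz": 0,"turn": 0}
    - {"grip": -0.7,"tx": 0,"ty": 0,"tz": 0,"turn": 0}
    - {"grip": -0.7,"tx": 0,"ty": 0,"tz": 0,"turn": 0}
    - {"grip": -0.7,"tx": 0,"ty": 0,"tz": 0,"turn": 0}
    - {"grip": -0.7,"tx": 0,"ty": 0,"tz": 0,"turn": 0}

```text
t: 25.72
tcp_pos: [0.4556, 0.2412, 0.0254]
orientation: [-0.0, 0.118, 0.993, -0.0]
force: [-1.9, -1.8, 5.4]
opening: 0.377
```

```bash
python3 - <<'E'
from seg import *
togo([.4524,.0109,.12]);print(status.state()['force'])
W=get('wrist');pickle.dump(W,open('w21.pkl','wb'))
cv2.imwrite('pics/c21.png',cv2.resize(W['frame'][190:310,250:390,::-1],None,fx=5,fy=5,interpolation=cv2.INTER_CUBIC))
for h in (.0175,.019,.0205):print(intool(W,(320,253),h)*1e3)
print((intool(W,(320,254),.019)-intool(W,(320,253),.019))*1e3)
E
```

```text
tcp [0.4556 0.2412 0.0254] yaw 166.49 tilt [-0.0003 -0.0001] t 25.72 op 0.377
tool-axis cm: [ -5.06 -22.46  -9.46]
[-1.88667576 -1.8195264   5.42771865]
[ 2.4605794   0.19850855 17.5       ]
[ 1.75917022  0.19865432 19.        ]
[ 1.05776104  0.19880008 20.5       ]
[-4.86381423e-01  1.31465190e-04  0.00000000e+00]
```

View pics/c21.png

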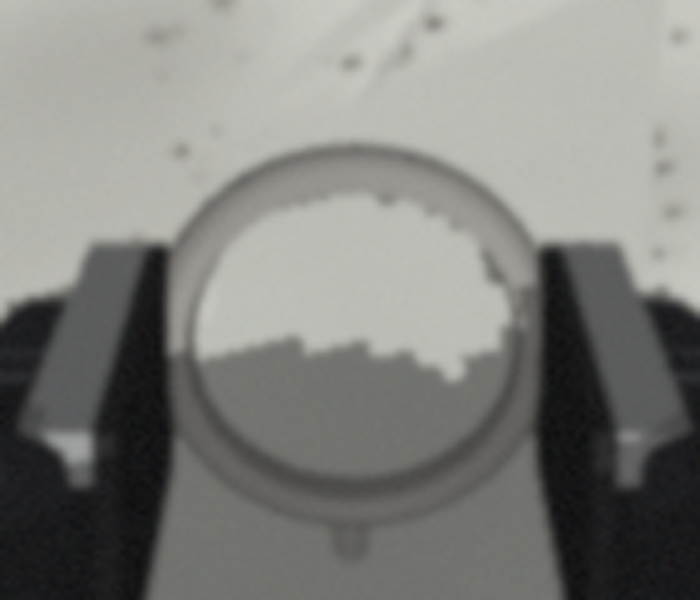

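Call:
drive_tool:
  rows:
    - {"grip": -0.7,"tx": 0,"ty": 0,"tz": -1,"turn": 0}
    - {"grip": -0.7,"tx": 0,"ty": 0,"tz": -3,"turn": 0}
    - {"grip": -0.7,"tx": 0,"ty": 0,"tz": -3,"turn": 0}
    - {"grip": -0.7,"tx": 0,"ty": 0,"tz": -2,"turn": 0}
    - {"grip": -0.7,"tx": -0.6,"ty": -2.4,"tz": 0,"turn": 0}

```text
t: 26.18
tcp_pos: [0.4611, 0.2202, 0.121]
orientation: [0.005, 0.116, 0.993, 0.003]
force: [1.5, 0.2, 0.3]
opening: 0.385
```

Call:
drive_tool:
  rows:
    - {"grip": -0.7,"tx": -0.8,"ty": -3.4,"tz": 0,"turn": 0}
    - {"grip": -0.7,"tx": -0.8,"ty": -3.4,"tz": 0,"turn": 0}
    - {"grip": -0.7,"tx": -0.8,"ty": -3.4,"tz": 0,"turn": 0}
    - {"grip": -0.7,"tx": -0.8,"ty": -3.4,"tz": 0,"turn": 0}
    - {"grip": -0.7,"tx": -0.8,"ty": -3.4,"tz": 0,"turn": 0}

```text
t: 26.6
tcp_pos: [0.4553, 0.0403, 0.1158]
orientation: [0.001, 0.117, 0.993, 0.0]
force: [0.9, -0.8, -0.7]
opening: 0.381
```

Call:
drive_tool:
  rows:
    - {"grip": -0.7,"tx": -0.4,"ty": -3,"tz": 0,"turn": 0}
    - {"grip": -0.7,"tx": 0,"ty": 0,"tz": 1,"turn": 0}
    - {"grip": -0.7,"tx": 0,"ty": 0,"tz": 1,"turn": 0}
    - {"grip": -0.7,"tx": 0,"ty": 0,"tz": 0,"turn": 0}
    - {"grip": -0.7,"tx": 0,"ty": 0,"tz": 0,"turn": 0}

```text
t: 27.02
tcp_pos: [0.451, 0.0125, 0.0944]
orientation: [-0.001, 0.117, 0.993, 0.0]
force: [0.6, -0.2, -0.3]
opening: 0.385
```

Call:
drive_tool:
  rows:
    - {"grip": -0.7,"tx": 0,"ty": 0,"tz": 0,"turn": 0}
    - {"grip": -0.7,"tx": 0,"ty": 0,"tz": 0,"turn": 0}
    - {"grip": -0.7,"tx": 0,"ty": 0,"tz": 0,"turn": 0}
    - {"grip": -0.7,"tx": 0,"ty": 0,"tz": 0,"turn": 0}
    - {"grip": -0.7,"tx": 0,"ty": 0,"tz": 0,"turn": 0}

```text
t: 27.43
tcp_pos: [0.4523, 0.012, 0.0956]
orientation: [0.0, 0.117, 0.993, -0.0]
force: [-0.2, 0.3, -0.3]
opening: 0.382
```

```bash
python3 - <<'E'
from seg import *
togo([.452,.0107,.055]);print(status.state()['force'])
W=get('wrist');pickle.dump(W,open('w22.pkl','wb'))
cv2.imwrite('pics/w22.png',W['frame'][:,:,::-1])
cv2.imwrite('pics/c22.png',cv2.resize(W['frame'][150:300,240:410,::-1],None,fx=4,fy=4,interpolation=cv2.INTER_CUBIC))
E
```

```text
tcp [0.4523 0.012  0.0956] yaw 166.53 tilt [ 0.0006 -0.0001] t 27.43 op 0.382
tool-axis cm: [ 0.   -0.14  4.06]
[-0.22326708  0.26475514 -0.29284481]
```

View pics/c22.png

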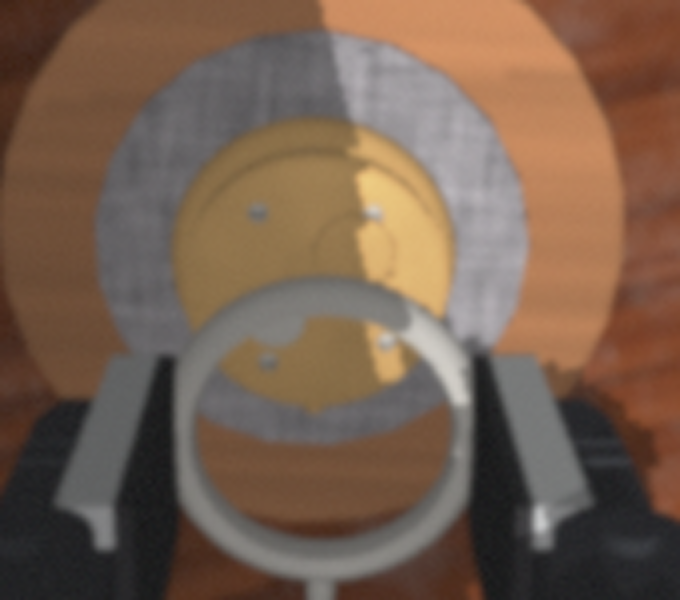

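```bash
python3 - <<'E'
from seg import *
W=pickle.load(open('w22.pkl','rb'))
a=lambda u,v:(240+u/4,150+v/4)
print('disc',onz(W,a(313.5,276),.022),'top/bot',onz(W,a(313,150),.022),onz(W,a(313,402),.022))
print('felt',onz(W,a(311,238),.011),'top/bot',onz(W,a(311,33),.011),onz(W,a(311,443),.011), 'LR',onz(W,a(95,238),.011),onz(W,a(527,238),.011))
print('lring LR',onz(W,a(174,255),.017),onz(W,a(454,255),.017), 'top',onz(W,a(313,117),.011))
s=status.state()
print('ring',intool(W,(240+322/4,150+430/4),.0184)*1e3)
E
```

```text
disc [0.45356281 0.01092167 0.022     ] top/bot [0.43456371 0.01541849 0.022     ] [0.47357723 0.00602517 0.022     ]
felt [0.45108079 0.01106265 0.011     ] top/bot [0.41946159 0.0186876  0.011     ] [0.48554983 0.00274817 0.011     ] LR [ 0.44316335 -0.02204434  0.011     ] [0.4590115  0.04417484 0.011     ]
lring LR [ 0.44697882 -0.00953917  0.017     ] [0.45698325 0.03225931 0.017     ] top [0.43217515 0.01593809 0.011     ]
ring [-0.19197094  0.53177404 18.4       ]
```

Call:
drive_tool:
  rows:
    - {"grip": -0.7,"tx": -0.12,"ty": -0.12,"tz": 1,"turn": 0}
    - {"grip": -0.7,"tx": 0,"ty": 0,"tz": 1.5,"turn": 0}
    - {"grip": -0.7,"tx": 0,"ty": 0,"tz": 1,"turn": 0}
    - {"grip": -0.7,"tx": 0,"ty": 0,"tz": 0.6,"turn": 0}
    - {"grip": -0.7,"tx": 0,"ty": 0,"tz": 0,"turn": 0}

```text
t: 27.9
tcp_pos: [0.4511, 0.0104, 0.0524]
orientation: [-0.002, 0.118, 0.993, -0.0]
force: [-0.1, -0.4, -1.0]
opening: 0.383
```

Call:
drive_tool:
  rows:
    - {"grip": -0.7,"tx": 0,"ty": 0,"tz": 0,"turn": 0}
    - {"grip": -0.7,"tx": 0,"ty": 0,"tz": 0,"turn": 0}
    - {"grip": -0.7,"tx": 0,"ty": 0,"tz": 0,"turn": 0}
    - {"grip": -0.7,"tx": 0,"ty": 0,"tz": 0,"turn": 0}
    - {"grip": -0.7,"tx": 0,"ty": 0,"tz": 0,"turn": 0}

```text
t: 28.32
tcp_pos: [0.4534, 0.0102, 0.0548]
orientation: [0.001, 0.118, 0.993, 0.0]
force: [0.8, -0.0, 0.1]
opening: 0.387
```

```bash
python3 - <<'E'
from seg import *
togo([.4532,.0105,.0455]);print(status.state()['force'])
W=get('wrist');pickle.dump(W,open('w23.pkl','wb'))
cv2.imwrite('pics/c23.png',cv2.resize(W['frame'][160:310,235:405,::-1],None,fx=4,fy=4,interpolation=cv2.INTER_CUBIC))
E
```

```text
tcp [0.4534 0.0102 0.0548] yaw 166.48 tilt [ 0.0011 -0.0001] t 28.32 op 0.387
tool-axis cm: [0.03 0.02 0.93]
[ 0.76846291 -0.00964455  0.09354636]
```

View pics/c23.png

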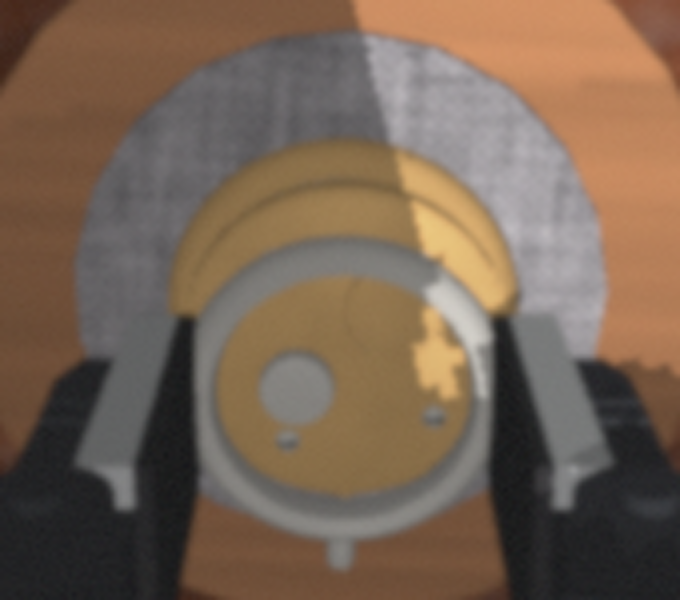

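Aligned. Lowering in small steps until contact.

Call:
drive_tool:
  rows:
    - {"grip": -0.7,"tx": 0,"ty": 0.02,"tz": 0.4,"turn": 0}
    - {"grip": -0.7,"tx": 0,"ty": 0,"tz": 0.2,"turn": 0}
    - {"grip": -0.7,"tx": 0,"ty": 0,"tz": 0,"turn": 0}
    - {"grip": -0.7,"tx": 0,"ty": 0,"tz": 0,"turn": 0}
    - {"grip": -0.7,"tx": 0,"ty": 0,"tz": 0,"turn": 0}

```text
t: 28.78
tcp_pos: [0.4529, 0.0105, 0.0482]
orientation: [-0.0, 0.118, 0.993, 0.0]
force: [-0.3, -0.2, -0.2]
opening: 0.382
```

Call:
drive_tool:
  rows:
    - {"grip": -0.7,"tx": 0,"ty": 0,"tz": 0.15,"turn": 0}
    - {"grip": -0.7,"tx": 0,"ty": 0,"tz": 0,"turn": 0}
    - {"grip": -0.7,"tx": 0,"ty": 0,"tz": 0,"turn": 0}
    - {"grip": -0.7,"tx": 0,"ty": 0,"tz": 0,"turn": 0}
    - {"grip": -0.7,"tx": 0,"ty": 0,"tz": 0,"turn": 0}

```text
t: 29.2
tcp_pos: [0.4532, 0.0105, 0.0472]
orientation: [0.0, 0.118, 0.993, 0.0]
force: [-1.6, 0.0, 5.0]
opening: 0.38
```

```bash
python3 - <<'E'
from seg import *
togo([.4532,.0105,.0455]);print(status.state()['force'])
E
```

```text
tcp [0.4532 0.0105 0.0472] yaw 166.48 tilt [0.0005 0.0001] t 29.2 op 0.38
tool-axis cm: [0.   0.   0.17]
[-1.61762271  0.00729064  5.01784185]
```

```bash
python3 - <<'E'
from seg import *
W=get('wrist');pickle.dump(W,open('w24.pkl','wb'))
cv2.imwrite('pics/c24.png',cv2.resize(W['frame'][160:310,235:405,::-1],None,fx=4,fy=4,interpolation=cv2.INTER_CUBIC))
E
```

```text
(no output)
```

View pics/c24.png

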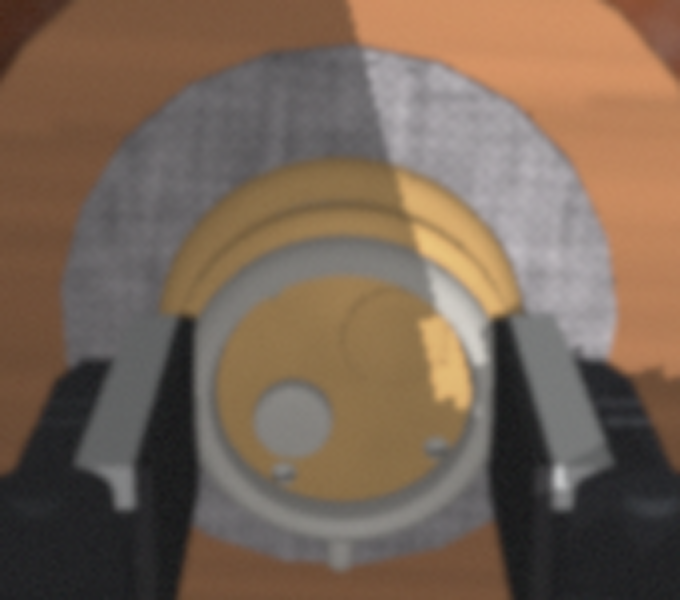

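Call:
drive_tool:
  rows:
    - {"grip": -0.7,"tx": 0,"ty": 0,"tz": 0.05,"turn": 0}
    - {"grip": -0.7,"tx": 0,"ty": 0,"tz": 0,"turn": 0}
    - {"grip": -0.7,"tx": 0,"ty": 0,"tz": 0,"turn": 0}
    - {"grip": -0.2,"tx": 0,"ty": 0,"tz": 0,"turn": 0}
    - {"grip": 0,"tx": 0,"ty": 0,"tz": 0,"turn": 0}

```text
t: 29.67
tcp_pos: [0.4533, 0.0104, 0.0465]
orientation: [0.0, 0.118, 0.993, -0.0]
force: [0.6, -0.3, -0.0]
opening: 0.495
```

Call:
drive_tool:
  rows:
    - {"grip": 0.2,"tx": 0,"ty": 0,"tz": 0,"turn": 0}
    - {"grip": 0.2,"tx": 0,"ty": 0,"tz": -1,"turn": 0}
    - {"grip": 0.2,"tx": 0,"ty": 0,"tz": -3,"turn": 0}
    - {"grip": 0.2,"tx": 1,"ty": 0,"tz": -3,"turn": 0}
    - {"grip": 0.2,"tx": 2,"ty": 0,"tz": 0,"turn": 0}

```text
t: 30.08
tcp_pos: [0.4306, 0.0165, 0.1224]
orientation: [0.007, 0.118, 0.993, -0.0]
force: [1.2, -0.8, 0.7]
opening: 0.605
```

Call:
drive_tool:
  rows:
    - {"grip": 0.2,"tx": 2,"ty": 0,"tz": 0,"turn": 0}
    - {"grip": 0.2,"tx": 0,"ty": 0,"tz": 0,"turn": 0}
    - {"grip": 0.2,"tx": 0,"ty": 0,"tz": 0,"turn": 0}
    - {"grip": 0.2,"tx": 0,"ty": 0,"tz": 0,"turn": 0}
    - {"grip": 0.2,"tx": 0,"ty": 0,"tz": 0,"turn": 0}

```text
t: 30.5
tcp_pos: [0.4054, 0.0219, 0.1166]
orientation: [0.001, 0.118, 0.993, -0.0]
force: [-0.0, 1.0, -0.6]
opening: 0.596
```

```bash
python3 - <<'E'
from seg import *
togo([.544,.1596,.08]);
W=get('wrist');pickle.dump(W,open('w25.pkl','wb'))
cv2.imwrite('pics/w25.png',W['frame'][:,:,::-1])
cv2.imwrite('pics/c25.png',cv2.resize(W['frame'][110:240,255:385,::-1],None,fx=4.5,fy=4.5,interpolation=cv2.INTER_CUBIC))
E
```

```text
tcp [0.4054 0.0219 0.1166] yaw 166.47 tilt [ 0.0012 -0.0002] t 30.5 op 0.596
tool-axis cm: [-10.25  16.63   3.67]
```

View pics/w25.png

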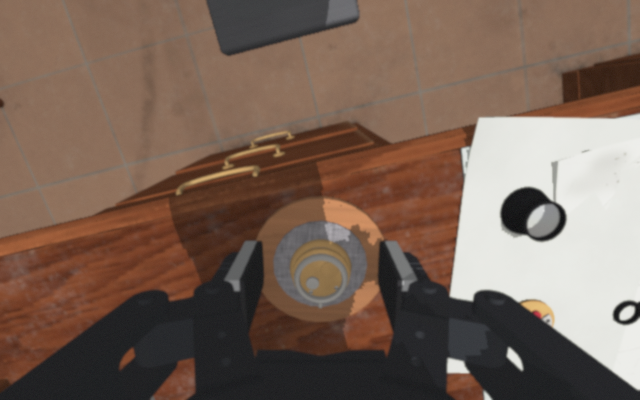

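View pics/c25.png

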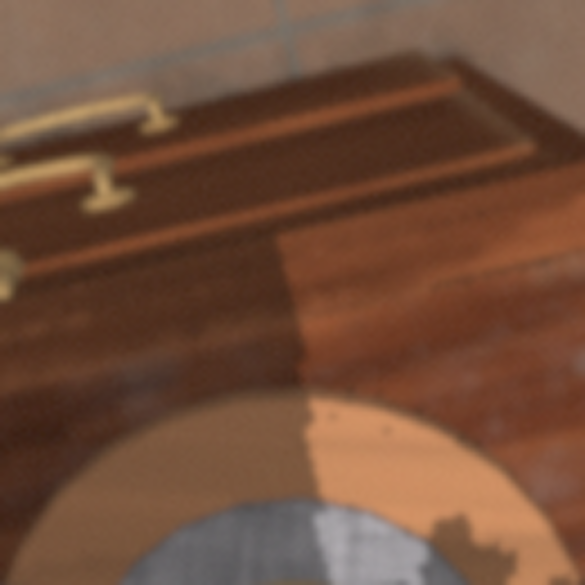

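```bash
python3 - <<'E'
from seg import *
W=pickle.load(open('w25.pkl','rb'))
S=get('side');pickle.dump(S,open('s25.pkl','wb'))
a=cv2.resize(W['frame'][215:325,265:375,::-1],None,fx=4.5,fy=4.5,interpolation=cv2.INTER_CUBIC)
b=cv2.resize(S['frame'][245:305,268:328,::-1],(495,495),interpolation=cv2.INTER_CUBIC)
cv2.imwrite('pics/c25b.png',cv2.resize(np.hstack([a,b]),None,fx=.8,fy=.8))
E
```

```text
(no output)
```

View pics/c25b.png

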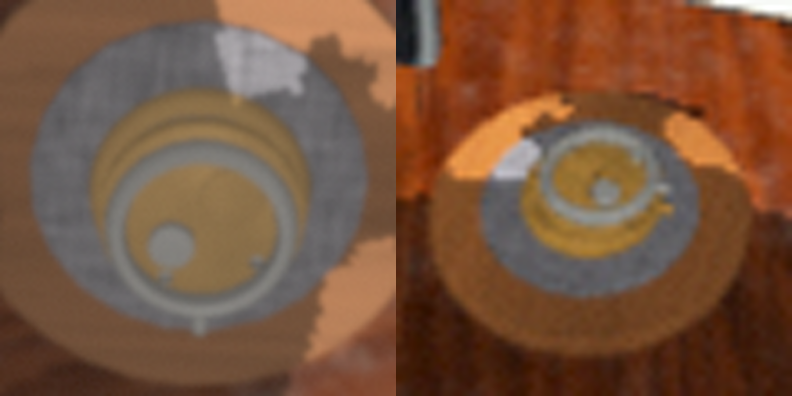

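The stack looks flat and concentric in both views. Next, the movement.

Call:
drive_tool:
  rows:
    - {"grip": 0.3,"tx": -1,"ty": 1.6,"tz": -1,"turn": 0}
    - {"grip": 0.3,"tx": -2,"ty": 3.2,"tz": 0,"turn": 0}
    - {"grip": 0.3,"tx": -2,"ty": 3.2,"tz": 0,"turn": 0}
    - {"grip": 0.3,"tx": -2,"ty": 3.2,"tz": 0,"turn": 0}
    - {"grip": 0.3,"tx": -2,"ty": 3.2,"tz": 0,"turn": 0}

```text
t: 31.02
tcp_pos: [0.5271, 0.1424, 0.126]
orientation: [0.0, 0.118, 0.993, -0.0]
force: [1.0, -0.3, 0.5]
opening: 0.648
```

Call:
drive_tool:
  rows:
    - {"grip": 0.3,"tx": -1.2,"ty": 2.2,"tz": 1,"turn": 0}
    - {"grip": 0.3,"tx": 0,"ty": 0,"tz": 3,"turn": 0}
    - {"grip": 0.3,"tx": 0,"ty": 0,"tz": 2,"turn": 0}
    - {"grip": 0.3,"tx": 0,"ty": 0,"tz": 0,"turn": 0}
    - {"grip": 0.3,"tx": 0,"ty": 0,"tz": 0,"turn": 0}

```text
t: 31.43
tcp_pos: [0.5411, 0.1595, 0.0647]
orientation: [-0.002, 0.118, 0.993, -0.001]
force: [0.4, -0.1, -0.8]
opening: 0.653
```

Call:
drive_tool:
  rows:
    - {"grip": 0.3,"tx": 0,"ty": 0,"tz": 0,"turn": 0}
    - {"grip": 0.3,"tx": 0,"ty": 0,"tz": 0,"turn": 0}
    - {"grip": 0.3,"tx": 0,"ty": 0,"tz": 0,"turn": 0}
    - {"grip": 0.3,"tx": 0,"ty": 0,"tz": 0,"turn": 0}
    - {"grip": 0.3,"tx": 0,"ty": 0,"tz": 0,"turn": 0}

```text
t: 31.85
tcp_pos: [0.543, 0.1597, 0.0674]
orientation: [0.001, 0.118, 0.993, 0.0]
force: [0.1, -0.1, 1.2]
opening: 0.651
```

```bash
python3 - <<'E'
from seg import *
togo([.5442,.1596,.027]);
W=get('wrist');pickle.dump(W,open('w26.pkl','wb'))
cv2.imwrite('pics/w26.png',W['frame'][:,:,::-1])
E
```

```text
tcp [0.543  0.1597 0.0674] yaw 166.47 tilt [0.0019 0.0003] t 31.85 op 0.651
tool-axis cm: [-0.11  0.02  4.04]
```

View pics/w26.png

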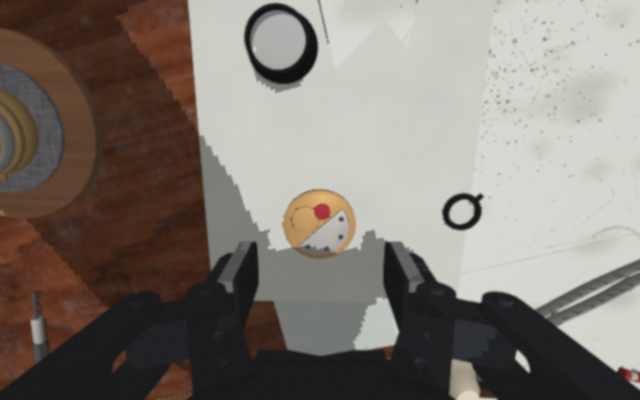

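Call:
drive_tool:
  rows:
    - {"grip": 0.3,"tx": -0.1,"ty": 0,"tz": 1,"turn": 0}
    - {"grip": 0.2,"tx": 0,"ty": 0,"tz": 1.3,"turn": 0}
    - {"grip": 0.2,"tx": 0,"ty": 0,"tz": 1.3,"turn": 0}
    - {"grip": 0.2,"tx": 0,"ty": 0,"tz": 0.3,"turn": 0}
    - {"grip": 0.2,"tx": 0,"ty": 0,"tz": 0,"turn": 0}

```text
t: 32.32
tcp_pos: [0.5418, 0.1591, 0.0256]
orientation: [-0.002, 0.118, 0.993, -0.0]
force: [0.1, 0.3, 0.4]
opening: 0.603
```

Call:
drive_tool:
  rows:
    - {"grip": 0.2,"tx": 0,"ty": 0,"tz": 0,"turn": 0}
    - {"grip": 0.2,"tx": 0,"ty": 0,"tz": 0,"turn": 0}
    - {"grip": 0.2,"tx": 0,"ty": 0,"tz": 0,"turn": 0}
    - {"grip": 0.2,"tx": 0,"ty": 0,"tz": 0,"turn": 0}
    - {"grip": 0.2,"tx": 0,"ty": 0,"tz": 0,"turn": 0}

```text
t: 32.73
tcp_pos: [0.5438, 0.1596, 0.0279]
orientation: [0.001, 0.118, 0.993, 0.0]
force: [0.0, -0.5, 0.7]
opening: 0.604
```

```bash
python3 - <<'E'
from seg import *
togo([.5442,.1596,.0265]);
W=get('wrist');pickle.dump(W,open('w27.pkl','wb'))
cv2.imwrite('pics/w27.png',W['frame'][:,:,::-1])
E
```

```text
tcp [0.5438 0.1596 0.0279] yaw 166.48 tilt [0.0011 0.0002] t 32.73 op 0.604
tool-axis cm: [-0.04  0.01  0.14]
```

View pics/w27.png

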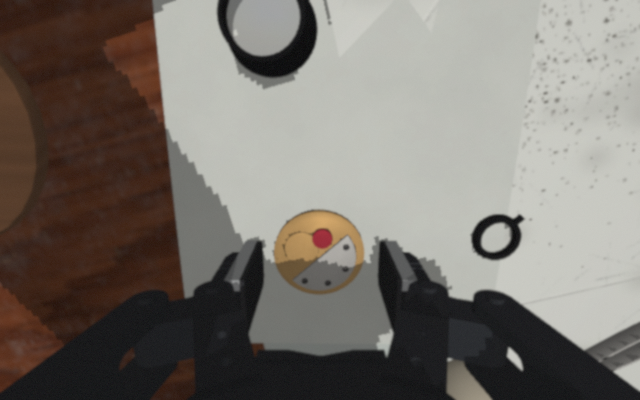

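Call:
drive_tool:
  rows:
    - {"grip": 0.2,"tx": -0.02,"ty": 0,"tz": 0.13,"turn": 0}
    - {"grip": 0.2,"tx": 0,"ty": 0,"tz": 0,"turn": 0}
    - {"grip": 0,"tx": 0,"ty": 0,"tz": 0,"turn": 0}
    - {"grip": -0.6,"tx": 0,"ty": 0,"tz": 0,"turn": 0}
    - {"grip": -0.6,"tx": 0,"ty": 0,"tz": 0,"turn": 0}

```text
t: 33.2
tcp_pos: [0.5435, 0.1594, 0.0265]
orientation: [-0.0, 0.118, 0.993, -0.0]
force: [-1.8, -0.2, 4.7]
opening: 0.439
```

Call:
drive_tool:
  rows:
    - {"grip": -0.6,"tx": 0,"ty": 0,"tz": 0,"turn": 0}
    - {"grip": -0.6,"tx": 0,"ty": 0,"tz": 0,"turn": 0}
    - {"grip": -0.6,"tx": 0,"ty": 0,"tz": 0,"turn": 0}
    - {"grip": -0.6,"tx": 0,"ty": 0,"tz": 0,"turn": 0}
    - {"grip": -0.6,"tx": 0,"ty": 0,"tz": 0,"turn": 0}

```text
t: 33.62
tcp_pos: [0.5435, 0.1594, 0.0264]
orientation: [0.0, 0.118, 0.993, -0.0]
force: [-2.8, -0.9, 5.2]
opening: 0.437
```

```bash
python3 - <<'E'
from seg import *
togo([.4532,.0105,.12]);print(status.state()['force'])
W=get('wrist');pickle.dump(W,open('w28.pkl','wb'))
cv2.imwrite('pics/c28.png',cv2.resize(W['frame'][190:310,250:390,::-1],None,fx=5,fy=5,interpolation=cv2.INTER_CUBIC))
for v in (252,254,256): print(v,intool(W,(320,v),.0184)*1e3)
E
```

```text
tcp [0.5435 0.1594 0.0264] yaw 166.48 tilt [ 0. -0.] t 33.62 op 0.437
tool-axis cm: [  5.3  -16.59  -9.36]
[-2.82336076 -0.91418184  5.2283052 ]
252 [ 2.54906191  0.18246719 18.4       ]
254 [ 1.58154764  0.18272392 18.4       ]
256 [ 0.61052575  0.18298117 18.4       ]
```

View pics/c28.png

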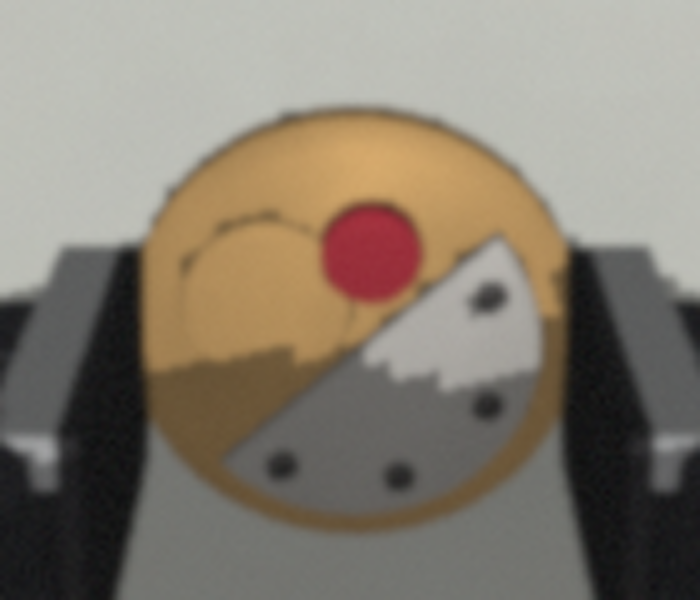

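Call:
drive_tool:
  rows:
    - {"grip": -0.6,"tx": 0,"ty": 0,"tz": -1,"turn": 0}
    - {"grip": -0.6,"tx": 0,"ty": 0,"tz": -3,"turn": 0}
    - {"grip": -0.6,"tx": 0,"ty": 0,"tz": -3,"turn": 0}
    - {"grip": -0.6,"tx": 0,"ty": 0,"tz": -2,"turn": 0}
    - {"grip": -0.6,"tx": 0.8,"ty": -2,"tz": 0,"turn": 0}

```text
t: 34.08
tcp_pos: [0.5378, 0.1442, 0.1222]
orientation: [0.007, 0.117, 0.993, 0.002]
force: [1.7, 0.3, 0.4]
opening: 0.437
```

Call:
drive_tool:
  rows:
    - {"grip": -0.6,"tx": 1,"ty": -3.1,"tz": 0,"turn": 0}
    - {"grip": -0.6,"tx": 1,"ty": -3.1,"tz": 0,"turn": 0}
    - {"grip": -0.6,"tx": 1,"ty": -3.1,"tz": 0,"turn": 0}
    - {"grip": -0.6,"tx": 1,"ty": -3.1,"tz": 0,"turn": 0}
    - {"grip": -0.6,"tx": 0.5,"ty": -2,"tz": 0,"turn": 0}

```text
t: 34.5
tcp_pos: [0.4514, 0.0108, 0.116]
orientation: [-0.001, 0.118, 0.993, -0.0]
force: [0.8, 0.2, -0.4]
opening: 0.444
```

Call:
drive_tool:
  rows:
    - {"grip": -0.6,"tx": 0,"ty": 0,"tz": 1,"turn": 0}
    - {"grip": -0.6,"tx": 0,"ty": 0,"tz": 1,"turn": 0}
    - {"grip": -0.6,"tx": 0,"ty": 0,"tz": 0,"turn": 0}
    - {"grip": -0.6,"tx": 0,"ty": 0,"tz": 0,"turn": 0}
    - {"grip": -0.6,"tx": 0,"ty": 0,"tz": 0,"turn": 0}

```text
t: 34.92
tcp_pos: [0.4541, 0.013, 0.0959]
orientation: [-0.0, 0.117, 0.993, 0.0]
force: [0.6, 0.2, 0.3]
opening: 0.434
```

Call:
drive_tool:
  rows:
    - {"grip": -0.6,"tx": 0,"ty": 0,"tz": 0,"turn": 0}
    - {"grip": -0.6,"tx": 0,"ty": 0,"tz": 0,"turn": 0}
    - {"grip": -0.6,"tx": 0,"ty": 0,"tz": 0,"turn": 0}
    - {"grip": -0.6,"tx": 0,"ty": 0,"tz": 0,"turn": 0}
    - {"grip": -0.6,"tx": 0,"ty": 0,"tz": 0,"turn": 0}

```text
t: 35.33
tcp_pos: [0.4538, 0.0124, 0.0962]
orientation: [0.0, 0.118, 0.993, 0.0]
force: [0.0, 0.3, -0.2]
opening: 0.439
```

```bash
python3 - <<'E'
from seg import *
togo([.4534,.0105,.06]);
W=get('wrist');pickle.dump(W,open('w29.pkl','wb'))
cv2.imwrite('pics/c29.png',cv2.resize(W['frame'][150:300,240:410,::-1],None,fx=4,fy=4,interpolation=cv2.INTER_CUBIC))
E
```

```text
tcp [0.4538 0.0124 0.0962] yaw 166.5 tilt [ 0.0003 -0.    ] t 35.33 op 0.439
tool-axis cm: [-0.   -0.2   3.62]
```

View pics/c29.png

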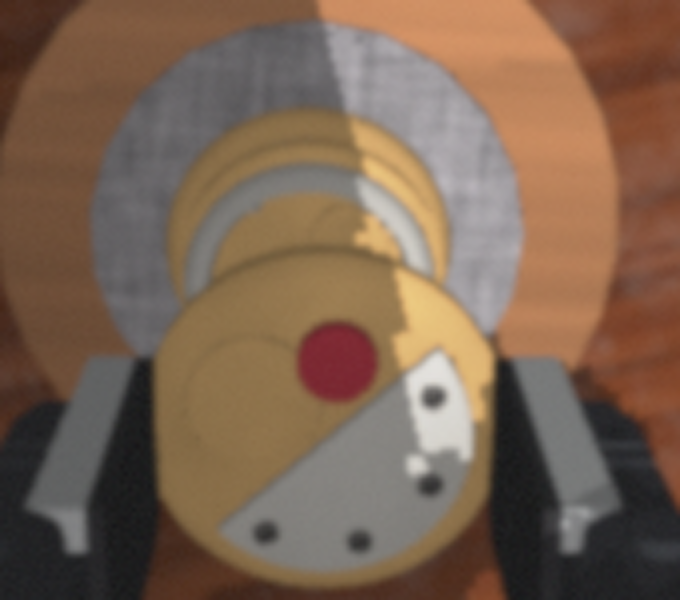

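Call:
drive_tool:
  rows:
    - {"grip": -0.6,"tx": 0,"ty": -0.18,"tz": 1,"turn": 0}
    - {"grip": -0.6,"tx": 0,"ty": 0,"tz": 1,"turn": 0}
    - {"grip": -0.6,"tx": 0,"ty": 0,"tz": 1,"turn": 0}
    - {"grip": -0.6,"tx": 0,"ty": 0,"tz": 0.7,"turn": 0}
    - {"grip": -0.6,"tx": 0,"ty": 0,"tz": 0,"turn": 0}

```text
t: 35.8
tcp_pos: [0.451, 0.0108, 0.0566]
orientation: [-0.002, 0.118, 0.993, 0.0]
force: [-1.0, 0.5, -0.4]
opening: 0.442
```

Call:
drive_tool:
  rows:
    - {"grip": -0.6,"tx": 0,"ty": 0,"tz": 0,"turn": 0}
    - {"grip": -0.6,"tx": 0,"ty": 0,"tz": 0,"turn": 0}
    - {"grip": -0.6,"tx": 0,"ty": 0,"tz": 0,"turn": 0}
    - {"grip": -0.6,"tx": 0,"ty": 0,"tz": 0,"turn": 0}
    - {"grip": -0.6,"tx": 0,"ty": 0,"tz": 0,"turn": 0}

```text
t: 36.22
tcp_pos: [0.4537, 0.0105, 0.0595]
orientation: [0.001, 0.118, 0.993, -0.0]
force: [1.0, 0.8, -0.5]
opening: 0.435
```

```bash
python3 - <<'E'
from seg import *
togo([.4534,.0105,.0535]);print(status.state()['force'])
E
```

```text
tcp [0.4537 0.0105 0.0595] yaw 166.48 tilt [ 0.001  -0.0001] t 36.22 op 0.435
tool-axis cm: [ 0.03 -0.01  0.6 ]
[ 1.00477704  0.80207879 -0.52655931]
```

Call:
drive_tool:
  rows:
    - {"grip": -0.6,"tx": 0.02,"ty": 0,"tz": 0.3,"turn": 0}
    - {"grip": -0.6,"tx": 0,"ty": 0,"tz": 0.15,"turn": 0}
    - {"grip": -0.6,"tx": 0,"ty": 0,"tz": 0,"turn": 0}
    - {"grip": -0.6,"tx": 0,"ty": 0,"tz": 0,"turn": 0}
    - {"grip": -0.6,"tx": 0,"ty": 0,"tz": 0,"turn": 0}

```text
t: 36.63
tcp_pos: [0.4529, 0.0106, 0.0544]
orientation: [-0.0, 0.118, 0.993, -0.0]
force: [0.5, -0.3, -0.1]
opening: 0.437
```

Call:
drive_tool:
  rows:
    - {"grip": -0.6,"tx": 0,"ty": 0,"tz": 0.15,"turn": 0}
    - {"grip": -0.6,"tx": 0,"ty": 0,"tz": 0,"turn": 0}
    - {"grip": -0.6,"tx": 0,"ty": 0,"tz": 0,"turn": 0}
    - {"grip": -0.6,"tx": 0,"ty": 0,"tz": 0,"turn": 0}
    - {"grip": -0.6,"tx": 0,"ty": 0,"tz": 0,"turn": 0}

```text
t: 37.05
tcp_pos: [0.4533, 0.0106, 0.0533]
orientation: [0.0, 0.118, 0.993, 0.0]
force: [-1.7, 0.6, 2.5]
opening: 0.439
```

Contact at 53.3 mm, where the previous layer predicted it. Releasing.

Call:
drive_tool:
  rows:
    - {"grip": -0.6,"tx": 0,"ty": 0,"tz": 0.03,"turn": 0}
    - {"grip": -0.6,"tx": 0,"ty": 0,"tz": 0,"turn": 0}
    - {"grip": -0.1,"tx": 0,"ty": 0,"tz": 0,"turn": 0}
    - {"grip": 0.1,"tx": 0,"ty": 0,"tz": 0,"turn": 0}
    - {"grip": 0.2,"tx": 0,"ty": 0,"tz": 0,"turn": 0}

```text
t: 37.47
tcp_pos: [0.4527, 0.0107, 0.0524]
orientation: [-0.0, 0.118, 0.993, 0.0]
force: [0.3, 0.9, -0.3]
opening: 0.598
```

Call:
drive_tool:
  rows:
    - {"grip": 0.2,"tx": 0,"ty": 0,"tz": 0,"turn": 0}
    - {"grip": 0.2,"tx": 0,"ty": 0,"tz": -1,"turn": 0}
    - {"grip": 0.2,"tx": 0,"ty": 0,"tz": -3,"turn": 0}
    - {"grip": 0.2,"tx": 0,"ty": 0,"tz": -4,"turn": 0}
    - {"grip": 0.2,"tx": 0,"ty": 0,"tz": 0,"turn": 0}

```text
t: 37.88
tcp_pos: [0.4581, 0.0101, 0.1396]
orientation: [0.006, 0.118, 0.993, -0.0]
force: [2.1, -0.1, 1.0]
opening: 0.601
```

Call:
drive_tool:
  rows:
    - {"grip": 0.2,"tx": -1,"ty": 0,"tz": 0,"turn": 0}
    - {"grip": 0.2,"tx": -2,"ty": 0,"tz": -1,"turn": 0}
    - {"grip": 0.2,"tx": 0,"ty": 0,"tz": 0,"turn": 0}
    - {"grip": 0.2,"tx": 0,"ty": 0,"tz": 0,"turn": 0}
    - {"grip": 0.2,"tx": 0,"ty": 0,"tz": 0,"turn": 0}

```text
t: 38.3
tcp_pos: [0.4809, 0.0038, 0.1414]
orientation: [-0.002, 0.118, 0.993, 0.0]
force: [-0.3, 0.5, -0.2]
opening: 0.599
```

```bash
python3 - <<'E'
from seg import *
togo([.494,.434,.14]);
W=get('wrist');pickle.dump(W,open('w30.pkl','wb'))
S=get('side')
cv2.imwrite('pics/w30.png',W['frame'][:,:,::-1])
c=proj(W,[.453,.0107,.02]).astype(int);print(c)
a=cv2.resize(W['frame'][c[1]-60:c[1]+60,c[0]-60:c[0]+60,::-1],(396,396),interpolation=cv2.INTER_CUBIC)
b=cv2.resize(S['frame'][245:305,268:328,::-1],(396,396),interpolation=cv2.INTER_CUBIC)
cv2.imwrite('pics/c30.png',np.hstack([a,b]))
E
```

```text
tcp [0.4809 0.0038 0.1414] yaw 166.48 tilt [-0.0031  0.0005] t 38.3 op 0.599
tool-axis cm: [ 8.79 42.14  0.16]
[320 157]
```

View pics/c30.png

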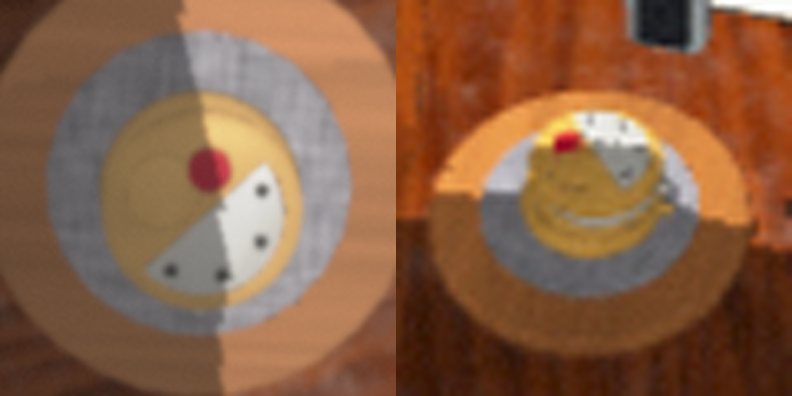

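The stack stands flat and centred, movement on top. Now the cover's knob.

Call:
drive_tool:
  rows:
    - {"grip": 0,"tx": 0.4,"ty": 2,"tz": 0,"turn": 0}
    - {"grip": 0,"tx": 0.7,"ty": 3.3,"tz": 0,"turn": 0}
    - {"grip": 0,"tx": 0.7,"ty": 3.3,"tz": 0,"turn": 0}
    - {"grip": 0,"tx": 0.7,"ty": 3.3,"tz": 0,"turn": 0}
    - {"grip": 0,"tx": 0.7,"ty": 3.3,"tz": 0,"turn": 0}

```text
t: 38.82
tcp_pos: [0.4851, 0.1601, 0.1419]
orientation: [-0.001, 0.118, 0.993, -0.0]
force: [-0.4, -0.0, -0.0]
opening: 0.501
```

Call:
drive_tool:
  rows:
    - {"grip": 0,"tx": 0.7,"ty": 3.3,"tz": 0,"turn": 0}
    - {"grip": 0,"tx": 0.7,"ty": 3.3,"tz": 0,"turn": 0}
    - {"grip": 0,"tx": 0.7,"ty": 3.3,"tz": 0,"turn": 0}
    - {"grip": 0,"tx": 0.7,"ty": 3.3,"tz": 0,"turn": 0}
    - {"grip": 0,"tx": 0.7,"ty": 3.3,"tz": 0,"turn": 0}

```text
t: 39.23
tcp_pos: [0.4896, 0.3287, 0.1418]
orientation: [-0.001, 0.117, 0.993, -0.001]
force: [0.8, -0.9, 0.3]
opening: 0.496
```

Call:
drive_tool:
  rows:
    - {"grip": 0,"tx": 0.7,"ty": 3.3,"tz": 0,"turn": 0}
    - {"grip": 0,"tx": 0.7,"ty": 3,"tz": 0,"turn": 0}
    - {"grip": 0,"tx": 0,"ty": 1,"tz": 0,"turn": 0}
    - {"grip": 0,"tx": 0,"ty": 0,"tz": 2,"turn": 0}
    - {"grip": 0,"tx": 0,"ty": 0,"tz": 0,"turn": 0}

```text
t: 39.65
tcp_pos: [0.492, 0.4007, 0.119]
orientation: [-0.002, 0.117, 0.993, -0.002]
force: [-0.6, -1.3, -0.9]
opening: 0.5
```

Call:
drive_tool:
  rows:
    - {"grip": 0,"tx": 0,"ty": 0,"tz": 0,"turn": 0}
    - {"grip": 0,"tx": 0,"ty": 0,"tz": 0,"turn": 0}
    - {"grip": 0,"tx": 0,"ty": 0,"tz": 0,"turn": 0}
    - {"grip": 0,"tx": 0,"ty": 0,"tz": 0,"turn": 0}
    - {"grip": 0,"tx": 0,"ty": 0,"tz": 0,"turn": 0}

```text
t: 40.07
tcp_pos: [0.4951, 0.4014, 0.1235]
orientation: [0.0, 0.118, 0.993, 0.0]
force: [-0.2, -0.7, 0.1]
opening: 0.496
```

```bash
python3 - <<'E'
from seg import *
togo([.494,.434,.07]);
W=get('wrist');pickle.dump(W,open('w31.pkl','wb'))
cv2.imwrite('pics/w31.png',W['frame'][:,:,::-1])
E
```

```text
tcp [0.4951 0.4014 0.1235] yaw 166.44 tilt [0.0009 0.0006] t 40.07 op 0.496
tool-axis cm: [0.87 3.14 5.36]
```

View pics/w31.png

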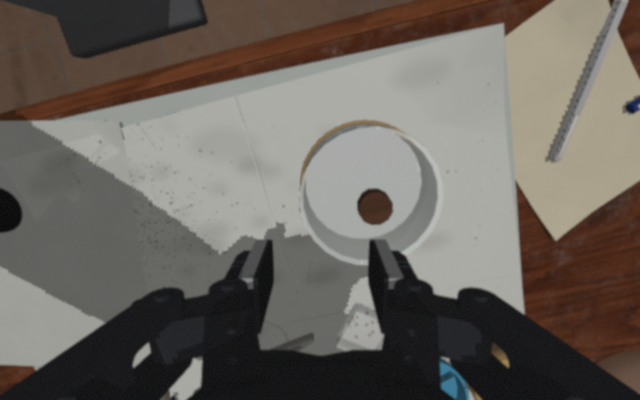

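```bash
python3 - <<'E'
from seg import *
W=pickle.load(open('w31.pkl','rb'));rs=[]
e,_=ell(W,(375,206),22,'dark');print(e);rs.append(ray(W,e[0]))
for f,uv in (('w4.pkl',(329,58)),('w5.pkl',(431,146))):
    V=pickle.load(open(f,'rb'));rs.append(ray(V,ell(V,uv,14,'dark')[0][0]))
print(tri(rs)); P=onz(W,e[0],.058);print(P);togo([P[0],P[1],.07])
E
```

```text
((374.5268859863281, 206.67724609375), (32.61862564086914, 34.51839065551758), 148.59324645996094)
(array([0.49427343, 0.43428735, 0.0572371 ]), [np.float64(0.00022077346658376992), np.float64(0.00014753067922418985), np.float64(7.45501547313711e-05)])
[0.49393541 0.43400713 0.058     ]
tcp [0.495  0.4016 0.1235] yaw 166.45 tilt [0.0009 0.0006] t 40.12 op 0.499
tool-axis cm: [0.87 3.12 5.35]
```

Call:
drive_tool:
  rows:
    - {"grip": 0,"tx": 0.4,"ty": 1.5,"tz": 0,"turn": 0}
    - {"grip": 0,"tx": 0.45,"ty": 1.6,"tz": 0,"turn": 0}
    - {"grip": 0,"tx": 0,"ty": 0,"tz": 2,"turn": 0}
    - {"grip": 0,"tx": 0,"ty": 0,"tz": 0.5,"turn": 0}
    - {"grip": 0,"tx": 0,"ty": 0,"tz": 0,"turn": 0}

```text
t: 40.53
tcp_pos: [0.4919, 0.4334, 0.0956]
orientation: [-0.002, 0.117, 0.993, -0.001]
force: [0.2, -0.8, 0.1]
opening: 0.5
```

Call:
drive_tool:
  rows:
    - {"grip": 0,"tx": 0,"ty": 0,"tz": 0,"turn": 0}
    - {"grip": 0,"tx": 0,"ty": 0,"tz": 0,"turn": 0}
    - {"grip": 0,"tx": 0,"ty": 0,"tz": 0,"turn": 0}
    - {"grip": 0,"tx": 0,"ty": 0,"tz": 0,"turn": 0}
    - {"grip": 0,"tx": 0,"ty": 0,"tz": 0,"turn": 0}

```text
t: 40.95
tcp_pos: [0.494, 0.4339, 0.0984]
orientation: [0.0, 0.118, 0.993, 0.0]
force: [-0.9, -0.7, -0.2]
opening: 0.5
```

```bash
python3 - <<'E'
from seg import *
togo([.4942,.4342,.07]);
W=get('wrist');pickle.dump(W,open('w32.pkl','wb'))
cv2.imwrite('pics/w32.png',W['frame'][:,:,::-1])
E
```

```text
tcp [0.494  0.4339 0.0984] yaw 166.47 tilt [0.0008 0.0006] t 40.95 op 0.5
tool-axis cm: [-0.02  0.03  2.84]
```

View pics/w32.png

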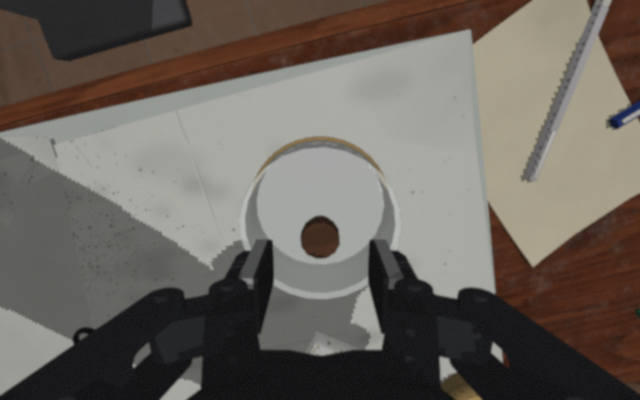

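Call:
drive_tool:
  rows:
    - {"grip": -0.1,"tx": 0,"ty": 0.02,"tz": 1.2,"turn": 0}
    - {"grip": -0.1,"tx": 0,"ty": 0,"tz": 1,"turn": 0}
    - {"grip": -0.1,"tx": 0,"ty": 0,"tz": 0.4,"turn": 0}
    - {"grip": -0.1,"tx": 0,"ty": 0,"tz": 0,"turn": 0}
    - {"grip": -0.1,"tx": 0,"ty": 0,"tz": 0,"turn": 0}

```text
t: 41.42
tcp_pos: [0.4929, 0.4336, 0.0705]
orientation: [-0.001, 0.118, 0.993, -0.001]
force: [0.3, -0.3, -0.1]
opening: 0.451
```

Call:
drive_tool:
  rows:
    - {"grip": -0.2,"tx": 0,"ty": 0,"tz": 0,"turn": 0}
    - {"grip": -0.2,"tx": 0,"ty": 0,"tz": 0,"turn": 0}
    - {"grip": -0.2,"tx": 0,"ty": 0,"tz": 0,"turn": 0}
    - {"grip": -0.2,"tx": 0,"ty": 0,"tz": 0,"turn": 0}
    - {"grip": -0.2,"tx": 0,"ty": 0,"tz": 0,"turn": 0}

```text
t: 41.83
tcp_pos: [0.4938, 0.4342, 0.0721]
orientation: [0.0, 0.118, 0.993, 0.0]
force: [0.4, -0.5, 0.6]
opening: 0.399
```

```bash
python3 - <<'E'
from seg import *
togo([.4942,.4342,.07]);print(status.state()['force'])
W=get('wrist');pickle.dump(W,open('w33.pkl','wb'))
cv2.imwrite('pics/w33.png',W['frame'][:,:,::-1])
E
```

```text
tcp [0.4938 0.4342 0.0721] yaw 166.49 tilt [0.0005 0.0004] t 41.83 op 0.399
tool-axis cm: [-0.04  0.    0.21]
[ 0.41148289 -0.54972479  0.57571742]
```

View pics/w33.png

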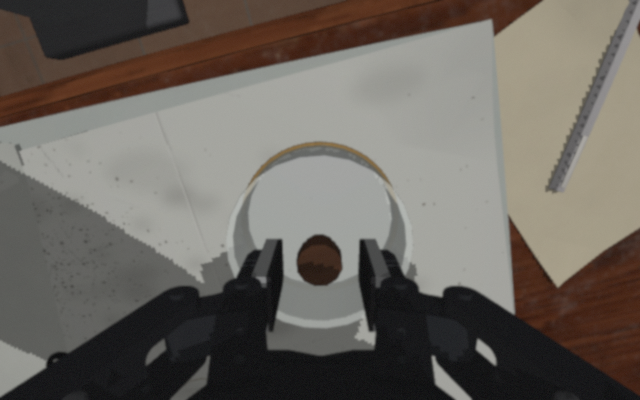

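Call:
drive_tool:
  rows:
    - {"grip": -0.2,"tx": 0,"ty": 0,"tz": 0.15,"turn": 0}
    - {"grip": -0.2,"tx": 0,"ty": 0,"tz": 0,"turn": 0}
    - {"grip": -0.5,"tx": 0,"ty": 0,"tz": 0,"turn": 0}
    - {"grip": -0.9,"tx": 0,"ty": 0,"tz": 0,"turn": 0}
    - {"grip": -0.9,"tx": 0,"ty": 0,"tz": 0,"turn": 0}
  newtons: 60

```text
t: 42.3
tcp_pos: [0.4937, 0.4342, 0.0704]
orientation: [0.0, 0.118, 0.993, 0.0]
force: [-0.0, 0.7, 0.9]
opening: 0.203
```

Call:
drive_tool:
  rows:
    - {"grip": -0.9,"tx": 0,"ty": 0,"tz": 0,"turn": 0}
    - {"grip": -0.9,"tx": 0,"ty": 0,"tz": 0,"turn": 0}
    - {"grip": -0.9,"tx": 0,"ty": 0,"tz": 0,"turn": 0}
    - {"grip": -0.9,"tx": 0,"ty": 0,"tz": 0,"turn": 0}
    - {"grip": -0.9,"tx": 0,"ty": 0,"tz": 0,"turn": 0}

```text
t: 42.72
tcp_pos: [0.4937, 0.4341, 0.0703]
orientation: [0.0, 0.118, 0.993, 0.0]
force: [0.3, 0.7, 1.3]
opening: 0.195
```

Call:
drive_tool:
  rows:
    - {"grip": -0.9,"tx": 0,"ty": 0,"tz": -0.5,"turn": 0}
    - {"grip": -0.9,"tx": 0,"ty": 0,"tz": -1,"turn": 0}
    - {"grip": -0.9,"tx": 0,"ty": 0,"tz": -1.5,"turn": 0}
    - {"grip": -0.9,"tx": 0,"ty": 0,"tz": -1.5,"turn": 0}
    - {"grip": -0.9,"tx": 0,"ty": 0,"tz": -1.5,"turn": 0}

```text
t: 43.13
tcp_pos: [0.4935, 0.434, 0.1313]
orientation: [-0.0, 0.118, 0.993, -0.0]
force: [0.1, 1.1, -1.0]
opening: 0.199
```

Call:
drive_tool:
  rows:
    - {"grip": -0.9,"tx": 0,"ty": 0,"tz": -1.5,"turn": 0}
    - {"grip": -0.9,"tx": 0,"ty": 0,"tz": 0,"turn": 0}
    - {"grip": -0.9,"tx": 0,"ty": 0,"tz": 0,"turn": 0}
    - {"grip": -0.9,"tx": 0,"ty": 0,"tz": 0,"turn": 0}
    - {"grip": -0.9,"tx": 0,"ty": 0,"tz": 0,"turn": 0}

```text
t: 43.55
tcp_pos: [0.4928, 0.4335, 0.1439]
orientation: [-0.001, 0.118, 0.993, -0.001]
force: [0.6, -0.6, -1.1]
opening: 0.199
```

```bash
python3 - <<'E'
from seg import *
togo([.453,.0107,.14]);print(status.state()['force'],status.state()['moment'])
W=get('wrist');pickle.dump(W,open('w34.pkl','wb'))
cv2.imwrite('pics/w34.png',W['frame'][:,:,::-1])
S=get('side');cv2.imwrite('pics/s34.png',cv2.resize(S['frame'][60:260,220:460,::-1],None,fx=3,fy=3))
E
```

```text
tcp [0.4928 0.4335 0.1439] yaw 166.48 tilt [-0.0019 -0.0014] t 43.55 op 0.199
tool-axis cm: [ -6.01 -42.04   0.45]
[ 0.62645636 -0.62059838 -1.12249492] [ 0.01719742 -0.00475818  0.06846061]
```

View pics/w34.png

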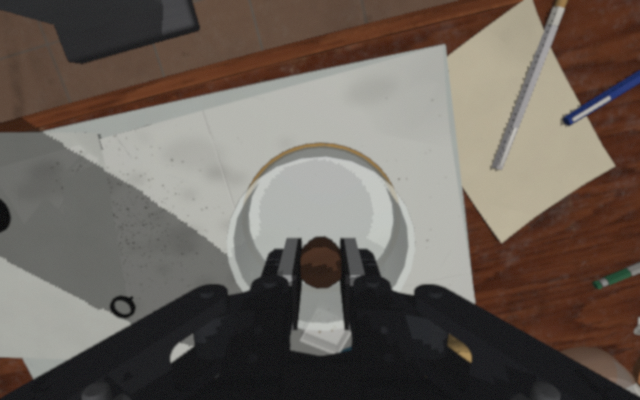

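View pics/s34.png

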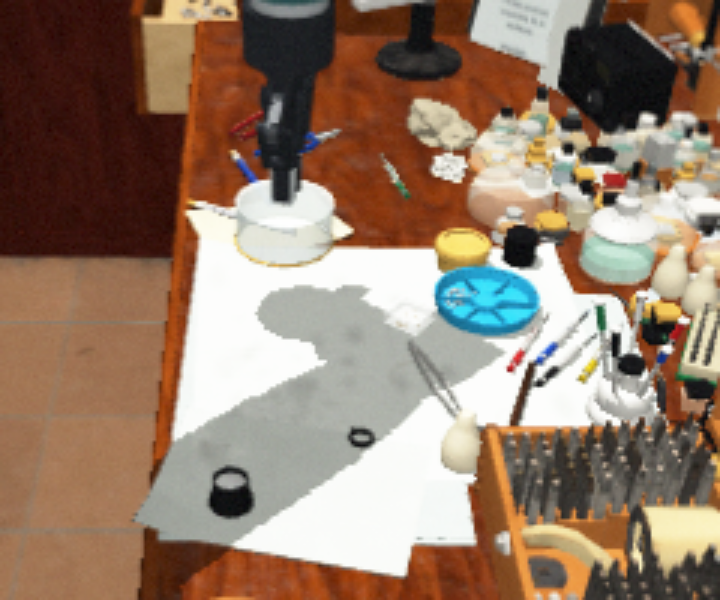

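The cover is up, level, with the knob held at (320,262). Carrying it to the keeper.

Call:
drive_tool:
  rows:
    - {"grip": -0.9,"tx": -0.2,"ty": -1.5,"tz": 0,"turn": 0}
    - {"grip": -0.9,"tx": -0.3,"ty": -2.5,"tz": 0,"turn": 0}
    - {"grip": -0.9,"tx": -0.5,"ty": -3,"tz": 0,"turn": 0}
    - {"grip": -0.9,"tx": -0.5,"ty": -3,"tz": 0,"turn": 0}
    - {"grip": -0.9,"tx": -0.5,"ty": -3,"tz": 0,"turn": 0}

```text
t: 44.07
tcp_pos: [0.4819, 0.3017, 0.1443]
orientation: [-0.001, 0.117, 0.993, -0.0]
force: [0.5, -0.5, -0.8]
opening: 0.2
```

Call:
drive_tool:
  rows:
    - {"grip": -0.9,"tx": -0.5,"ty": -3,"tz": 0,"turn": 0}
    - {"grip": -0.9,"tx": -0.5,"ty": -3,"tz": 0,"turn": 0}
    - {"grip": -0.9,"tx": -0.5,"ty": -3,"tz": 0,"turn": 0}
    - {"grip": -0.9,"tx": -0.5,"ty": -3,"tz": 0,"turn": 0}
    - {"grip": -0.9,"tx": -0.5,"ty": -3,"tz": 0,"turn": 0}

```text
t: 44.48
tcp_pos: [0.4711, 0.1499, 0.1446]
orientation: [-0.0, 0.118, 0.993, -0.0]
force: [0.9, -0.3, -1.1]
opening: 0.199
```

Call:
drive_tool:
  rows:
    - {"grip": -0.9,"tx": -0.5,"ty": -3,"tz": 0,"turn": 0}
    - {"grip": -0.9,"tx": -0.5,"ty": -3,"tz": 0,"turn": 0}
    - {"grip": -0.9,"tx": -0.3,"ty": -2.5,"tz": 0,"turn": 0}
    - {"grip": -0.9,"tx": -0.2,"ty": -2,"tz": 0,"turn": 0}
    - {"grip": -0.9,"tx": 0,"ty": -1.5,"tz": 0,"turn": 0}

```text
t: 44.9
tcp_pos: [0.4579, 0.0294, 0.1447]
orientation: [-0.0, 0.119, 0.993, -0.0]
force: [-0.3, 1.1, -0.4]
opening: 0.196
```

Call:
drive_tool:
  rows:
    - {"grip": -0.9,"tx": 0,"ty": 0,"tz": 0,"turn": 0}
    - {"grip": -0.9,"tx": 0,"ty": 0,"tz": 0,"turn": 0}
    - {"grip": -0.9,"tx": 0,"ty": 0,"tz": 0,"turn": 0}
    - {"grip": -0.9,"tx": 0,"ty": 0,"tz": 0,"turn": 0}
    - {"grip": -0.9,"tx": 0,"ty": 0,"tz": 0,"turn": 0}

```text
t: 45.32
tcp_pos: [0.4586, 0.0319, 0.1451]
orientation: [-0.0, 0.117, 0.993, 0.0]
force: [-0.8, -1.2, -0.4]
opening: 0.197
```

```bash
python3 - <<'E'
from seg import *
togo([.4525,.0107,.11])
W=get('wrist');pickle.dump(W,open('w35.pkl','wb'))
cv2.imwrite('pics/w35.png',W['frame'][:,:,::-1])
E
```

```text
tcp [0.4586 0.0319 0.1451] yaw 166.56 tilt [-0.      0.0002] t 45.32 op 0.197
tool-axis cm: [ 0.1  -2.21  3.51]
```

View pics/w35.png

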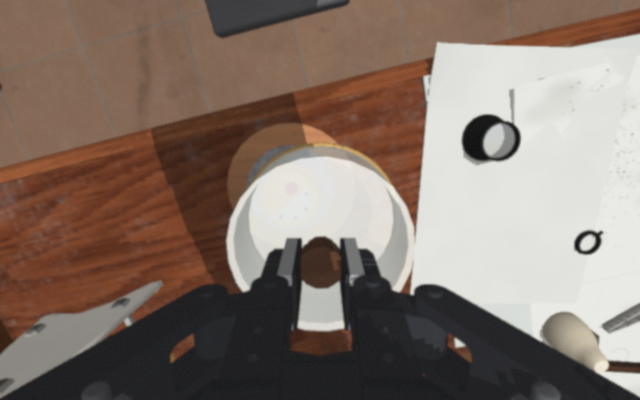

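Call:
drive_tool:
  rows:
    - {"grip": -0.9,"tx": 0.1,"ty": -1.1,"tz": 0,"turn": 0}
    - {"grip": -0.9,"tx": 0,"ty": -1.1,"tz": 0,"turn": 0}
    - {"grip": -0.9,"tx": 0,"ty": 0,"tz": 1,"turn": 0}
    - {"grip": -0.9,"tx": 0,"ty": 0,"tz": 0.5,"turn": 0}
    - {"grip": -0.9,"tx": 0,"ty": 0,"tz": 0,"turn": 0}

```text
t: 45.78
tcp_pos: [0.4508, 0.0098, 0.1285]
orientation: [-0.002, 0.118, 0.993, 0.0]
force: [0.2, 0.5, -1.2]
opening: 0.198
```

Call:
drive_tool:
  rows:
    - {"grip": -0.9,"tx": 0,"ty": 0,"tz": 0,"turn": 0}
    - {"grip": -0.9,"tx": 0,"ty": 0,"tz": 0,"turn": 0}
    - {"grip": -0.9,"tx": 0,"ty": 0,"tz": 0,"turn": 0}
    - {"grip": -0.9,"tx": 0,"ty": 0,"tz": 0,"turn": 0}
    - {"grip": -0.9,"tx": 0,"ty": 0,"tz": 0,"turn": 0}

```text
t: 46.2
tcp_pos: [0.4526, 0.0101, 0.1305]
orientation: [0.0, 0.118, 0.993, 0.0]
force: [-0.3, -0.4, -0.5]
opening: 0.2
```

```bash
python3 - <<'E'
from seg import *
togo([.4525,.0107,.085])
W=get('wrist');pickle.dump(W,open('w36.pkl','wb'))
cv2.imwrite('pics/w36.png',W['frame'][:,:,::-1])
E
```

```text
tcp [0.4526 0.0101 0.1305] yaw 166.5 tilt [ 0.0006 -0.    ] t 46.2 op 0.2
tool-axis cm: [0.03 0.06 4.55]
```

View pics/w36.png

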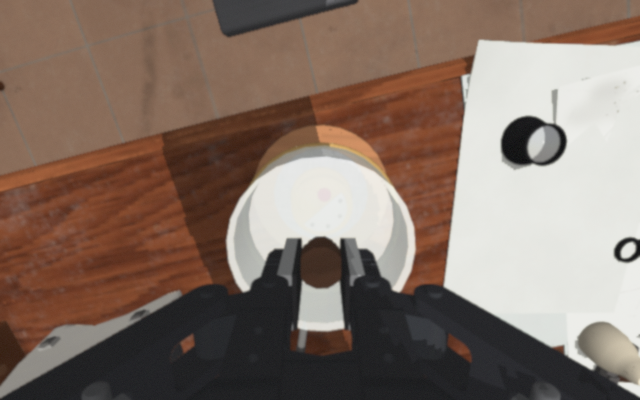

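Call:
drive_tool:
  rows:
    - {"grip": -0.9,"tx": 0.02,"ty": 0.05,"tz": 0.8,"turn": 0}
    - {"grip": -0.9,"tx": 0,"ty": 0,"tz": 1,"turn": 0}
    - {"grip": -0.9,"tx": 0,"ty": 0,"tz": 1,"turn": 0}
    - {"grip": -0.9,"tx": 0,"ty": 0,"tz": 0.8,"turn": 0}
    - {"grip": -0.9,"tx": 0,"ty": 0,"tz": 0.4,"turn": 0}

```text
t: 46.67
tcp_pos: [0.4507, 0.0107, 0.0881]
orientation: [-0.002, 0.118, 0.993, 0.0]
force: [-0.9, -0.5, -1.5]
opening: 0.195
```

Call:
drive_tool:
  rows:
    - {"grip": -0.9,"tx": 0,"ty": 0,"tz": 0,"turn": 0}
    - {"grip": -0.9,"tx": 0,"ty": 0,"tz": 0,"turn": 0}
    - {"grip": -0.9,"tx": 0,"ty": 0,"tz": 0,"turn": 0}
    - {"grip": -0.9,"tx": 0,"ty": 0,"tz": 0,"turn": 0}
    - {"grip": -0.9,"tx": 0,"ty": 0,"tz": 0,"turn": 0}

```text
t: 47.08
tcp_pos: [0.4528, 0.0104, 0.0907]
orientation: [0.001, 0.118, 0.993, -0.0]
force: [-0.0, -0.4, -1.4]
opening: 0.196
```

```bash
python3 - <<'E'
from seg import *
togo([.4525,.0107,.078]);print(status.state()['force'])
W=get('wrist');pickle.dump(W,open('w37.pkl','wb'));S=get('side');T=get('top')
cv2.imwrite('pics/w37.png',W['frame'][:,:,::-1])
b=cv2.resize(S['frame'][215:315,248:348,::-1],(395,395),interpolation=cv2.INTER_CUBIC)
a=cv2.resize(W['frame'][100:350,195:445,::-1],(395,395),interpolation=cv2.INTER_CUBIC)
cv2.imwrite('pics/c37.png',np.hstack([a,b]))
E
```

```text
tcp [0.4528 0.0104 0.0907] yaw 166.48 tilt [ 0.0012 -0.0001] t 47.08 op 0.196
tool-axis cm: [0.04 0.02 1.27]
[-0.02828028 -0.3654459  -1.35304875]
```

View pics/c37.png

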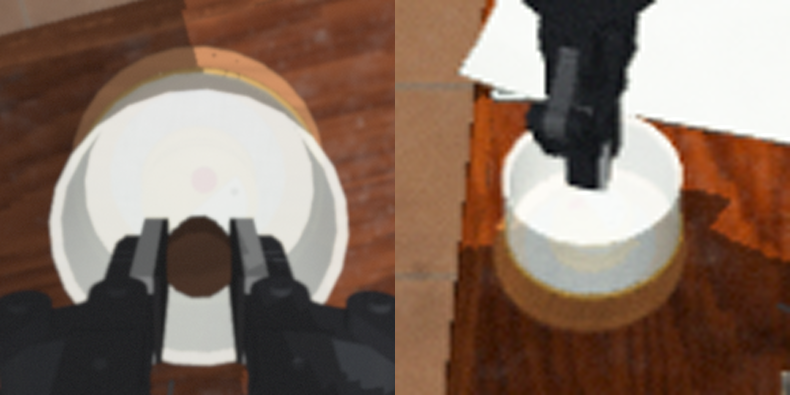

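Well centred. Lowering to contact.

Call:
drive_tool:
  rows:
    - {"grip": -0.9,"tx": 0.03,"ty": 0.02,"tz": 0.4,"turn": 0}
    - {"grip": -0.9,"tx": 0,"ty": 0,"tz": 0.3,"turn": 0}
    - {"grip": -0.9,"tx": 0,"ty": 0,"tz": 0.2,"turn": 0}
    - {"grip": -0.9,"tx": 0,"ty": 0,"tz": 0,"turn": 0}
    - {"grip": -0.9,"tx": 0,"ty": 0,"tz": 0,"turn": 0}

```text
t: 47.65
tcp_pos: [0.4517, 0.0108, 0.0809]
orientation: [-0.0, 0.118, 0.993, 0.0]
force: [-0.2, 0.5, -1.0]
opening: 0.199
```

Call:
drive_tool:
  rows:
    - {"grip": -0.9,"tx": 0,"ty": 0,"tz": 0.15,"turn": 0}
    - {"grip": -0.9,"tx": 0,"ty": 0,"tz": 0,"turn": 0}
    - {"grip": -0.9,"tx": 0,"ty": 0,"tz": 0,"turn": 0}
    - {"grip": -0.9,"tx": 0,"ty": 0,"tz": 0,"turn": 0}
    - {"grip": -0.9,"tx": 0,"ty": 0,"tz": 0,"turn": 0}

```text
t: 48.07
tcp_pos: [0.4521, 0.0108, 0.0798]
orientation: [0.0, 0.118, 0.993, -0.0]
force: [-0.4, -0.6, -1.2]
opening: 0.194
```

Call:
drive_tool:
  rows:
    - {"grip": -0.9,"tx": 0,"ty": 0,"tz": 0.15,"turn": 0}
    - {"grip": -0.9,"tx": 0,"ty": 0,"tz": 0,"turn": 0}
    - {"grip": -0.9,"tx": 0,"ty": 0,"tz": 0,"turn": 0}
    - {"grip": -0.9,"tx": 0,"ty": 0,"tz": 0,"turn": 0}
    - {"grip": -0.9,"tx": 0,"ty": 0,"tz": 0,"turn": 0}

```text
t: 48.48
tcp_pos: [0.4523, 0.0107, 0.0784]
orientation: [0.0, 0.118, 0.993, 0.0]
force: [0.3, -0.2, -0.3]
opening: 0.201
```

Call:
drive_tool:
  rows:
    - {"grip": -0.9,"tx": 0,"ty": 0,"tz": 0.1,"turn": 0}
    - {"grip": -0.9,"tx": 0,"ty": 0,"tz": 0,"turn": 0}
    - {"grip": -0.9,"tx": 0,"ty": 0,"tz": 0,"turn": 0}
    - {"grip": -0.9,"tx": 0,"ty": 0,"tz": 0,"turn": 0}
    - {"grip": -0.9,"tx": 0,"ty": 0,"tz": 0,"turn": 0}

```text
t: 48.9
tcp_pos: [0.4524, 0.0108, 0.0783]
orientation: [0.0, 0.118, 0.993, 0.0]
force: [-2.4, 0.1, 8.6]
opening: 0.2
```

Call:
drive_tool:
  rows:
    - {"grip": -0.9,"tx": 0,"ty": 0,"tz": 0.1,"turn": 0}
    - {"grip": -0.9,"tx": 0,"ty": 0,"tz": 0,"turn": 0}
    - {"grip": -0.9,"tx": 0,"ty": 0,"tz": 0,"turn": 0}
    - {"grip": -0.9,"tx": 0,"ty": 0,"tz": 0,"turn": 0}
    - {"grip": -0.9,"tx": 0,"ty": 0,"tz": 0,"turn": 0}

```text
t: 49.32
tcp_pos: [0.4524, 0.0108, 0.0782]
orientation: [0.0, 0.118, 0.993, -0.0]
force: [-5.0, -0.6, 15.3]
opening: 0.195
```

Call:
drive_tool:
  rows:
    - {"grip": -0.9,"tx": 0,"ty": 0,"tz": -0.1,"turn": 0}
    - {"grip": -0.6,"tx": 0,"ty": 0,"tz": 0,"turn": 0}
    - {"grip": -0.4,"tx": 0,"ty": 0,"tz": 0,"turn": 0}
    - {"grip": -0.2,"tx": 0,"ty": 0,"tz": 0,"turn": 0}
    - {"grip": 0,"tx": 0,"ty": 0,"tz": 0,"turn": 0}

```text
t: 49.73
tcp_pos: [0.4517, 0.0108, 0.0769]
orientation: [-0.0, 0.118, 0.993, -0.0]
force: [0.2, 0.5, -0.7]
opening: 0.494
```

Call:
drive_tool:
  rows:
    - {"grip": 0,"tx": 0,"ty": 0,"tz": 0,"turn": 0}
    - {"grip": 0,"tx": 0,"ty": 0,"tz": -1,"turn": 0}
    - {"grip": 0,"tx": 0,"ty": 0,"tz": -3,"turn": 0}
    - {"grip": 0,"tx": 0,"ty": 0,"tz": -4,"turn": 0}
    - {"grip": 0,"tx": 0,"ty": 0,"tz": -4,"turn": 0}

```text
t: 50.15
tcp_pos: [0.4506, 0.0109, 0.1981]
orientation: [-0.002, 0.118, 0.993, 0.0]
force: [0.8, 0.2, 0.9]
opening: 0.504
```

Call:
drive_tool:
  rows:
    - {"grip": 0,"tx": -1,"ty": 0,"tz": 0,"turn": 0}
    - {"grip": 0,"tx": -2,"ty": 0,"tz": 0,"turn": 0}
    - {"grip": 0,"tx": 0,"ty": 0,"tz": 0,"turn": 0}
    - {"grip": 0,"tx": 0,"ty": 0,"tz": 0,"turn": 0}
    - {"grip": 0,"tx": 0,"ty": 0,"tz": 0,"turn": 0}

```text
t: 50.57
tcp_pos: [0.4802, 0.0039, 0.1968]
orientation: [-0.001, 0.118, 0.993, 0.0]
force: [0.3, 0.3, -0.9]
opening: 0.499
```

Call:
drive_tool:
  rows:
    - {"grip": 0,"tx": 0,"ty": 3,"tz": 0,"turn": 0}
    - {"grip": 0,"tx": 0,"ty": 3,"tz": 0,"turn": 0}
    - {"grip": 0,"tx": 0,"ty": 0,"tz": 0,"turn": 0}
    - {"grip": 0,"tx": 0,"ty": 0,"tz": 0,"turn": 0}
    - {"grip": 0,"tx": 0,"ty": 0,"tz": 0,"turn": 0}

```text
t: 50.98
tcp_pos: [0.494, 0.0621, 0.1966]
orientation: [-0.001, 0.117, 0.993, -0.0]
force: [0.3, -0.7, -0.5]
opening: 0.493
```

```bash
python3 - <<'E'
from seg import *
togo([.4525,.0107,.2])
W=get('wrist');pickle.dump(W,open('w38.pkl','wb'));S=get('side');T=get('top');pickle.dump((T,S),open('ts38.pkl','wb'))
c=proj(W,[.453,.0107,.02]).astype(int);print(c)
a=cv2.resize(W['frame'][max(c[1]-80,0):c[1]+80,c[0]-80:c[0]+80,::-1],(395,395),interpolation=cv2.INTER_CUBIC)
b=cv2.resize(S['frame'][225:315,253:343,::-1],(395,395),interpolation=cv2.INTER_CUBIC)
cv2.imwrite('pics/c38.png',np.hstack([a,b]));cv2.imwrite('pics/w38.png',W['frame'][:,:,::-1])
E
```

```text
tcp [0.494  0.0621 0.1966] yaw 166.52 tilt [-0.002  -0.0005] t 50.98 op 0.493
tool-axis cm: [ 2.84 -5.96 -0.33]
[251 147]
```

View pics/c38.png

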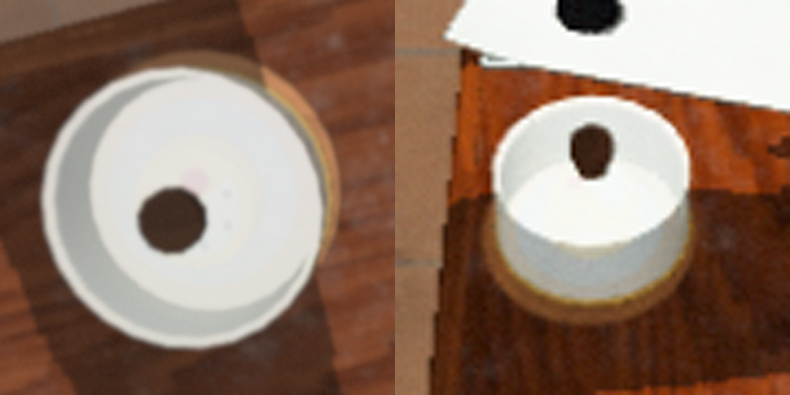

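The cover looks seated. I'll check knob height and position from a second wrist position.

Call:
drive_tool:
  rows:
    - {"grip": 0,"tx": 0,"ty": -3,"tz": 0,"turn": 0}
    - {"grip": 0,"tx": 0,"ty": -4,"tz": 0,"turn": 0}
    - {"grip": 0,"tx": 0,"ty": -4,"tz": 0,"turn": 0}
    - {"grip": 0,"tx": -1,"ty": -2,"tz": 0,"turn": 0}
    - {"grip": 0,"tx": 0,"ty": 0,"tz": 0,"turn": 0}

```text
t: 51.55
tcp_pos: [0.4748, -0.0709, 0.1975]
orientation: [0.001, 0.121, 0.993, -0.001]
force: [0.3, -0.6, 0.1]
opening: 0.497
```

Call:
drive_tool:
  rows:
    - {"grip": 0,"tx": 0,"ty": 0,"tz": 0,"turn": 0}
    - {"grip": 0,"tx": 0,"ty": 0,"tz": 0,"turn": 0}
    - {"grip": 0,"tx": 0,"ty": 0,"tz": 0,"turn": 0}
    - {"grip": 0,"tx": 0,"ty": 0,"tz": 0,"turn": 0}
    - {"grip": 0,"tx": 0,"ty": 0,"tz": 0,"turn": 0}

```text
t: 51.97
tcp_pos: [0.4745, -0.0658, 0.1971]
orientation: [-0.0, 0.117, 0.993, 0.0]
force: [0.5, 0.1, 0.1]
opening: 0.5
```

```bash
python3 - <<'E'
from seg import *
togo([.4525,.0107,.2])
W=get('wrist');pickle.dump(W,open('w39.pkl','wb'))
V=pickle.load(open('w38.pkl','rb'))
print(proj(V,[.4525,.0107,.066]),proj(W,[.4525,.0107,.066]))
c=proj(W,[.453,.0107,.02]).astype(int)
a=cv2.resize(W['frame'][max(c[1]-80,0):c[1]+80,c[0]-80:c[0]+80,::-1],(500,500),interpolation=cv2.INTER_CUBIC);cv2.imwrite('pics/c39.png',a)
def knob(d):
    uv=proj(d,[.4525,.0107,.066]);f=d['frame'];x,y=int(uv[0])-22,int(uv[1])-22
    m=(f[y:y+44,x:x+44].max(2)<110).astype(np.uint8)
    n,l,st,ce=cv2.connectedComponentsWithStats(m);i=min(range(1,n),key=lambda i:np.hypot(*(ce[i]-22)) if st[i,4]>80 else 99)
    print(st[i],ce[i]+[x,y]);return ray(d,ce[i]+[x,y])
T,S=pickle.load(open('ts38.pkl','rb'))
r=[knob(V),knob(W)];print(tri(r))
try: print(tri(r+[knob(T),knob(S)]))
except Exception as e: print(e)
E
```

```text
tcp [ 0.4745 -0.0658  0.1971] yaw 166.57 tilt [-0.0003  0.0002] t 51.97 op 0.5
tool-axis cm: [ 3.91  6.93 -0.29]
[239.26340023 155.32869609] [414.26486202 140.4817619 ]
[ 10  11  27  25 529] [240.42533081 155.89224953]
[ 10  11  26  21 378] [413.3968254  138.32010582]
(array([0.45230971, 0.01087516, 0.06328032]), [np.float64(0.0010600134432067893), np.float64(0.0010600134432066015)])
[16 19 11 10 91] [443.32967033 227.53846154]
[17 19 10 12 89] [297.25842697 258.95505618]
(array([0.4517097 , 0.01094182, 0.06227867]), [np.float64(0.0018001321733764476), np.float64(0.0004111005299074095), np.float64(0.0006529753475317144), np.float64(0.0009327538488483363)])
```

View pics/c39.png

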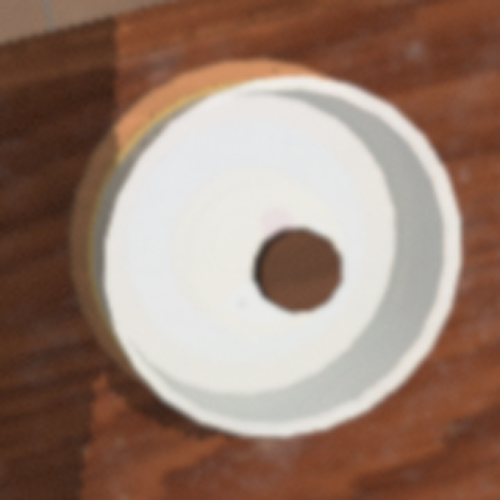

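Knob centre is over the keeper axis within 1 mm, and the knob stands 6 mm higher than it did on the mat. That is 8 mm of flange less 2 mm of mat, so the rim is on the wood. The robot is clear; handing in.

```bash
python3 -c "
from bench import order,status
print(order.sign_off(), status.state()['t'])"
```

```text
the job is handed in; nothing more can be done
the job is handed in; nothing more can be done
```

The watch job is put away and handed in at about 52 s. The large ring, brass disc, middle ring and movement went onto the felt in that order. I then set the clear cover over them and let go, with the robot clear of everything.

**Last checks that agreed**
- **Stack:** it looked flat in the wrist and side views, with each part within about 1–2 mm of the felt centre. The disc was furthest off, at about 1.6 mm.
- **Cover position:** the knob sat within about 1 mm of the keeper axis, and the cover looked level from three views.
- **Cover height:** the knob stood about 6 mm higher than it had on the mat. That matches the rim resting on the 8 mm wooden flange.

**Checks that disagreed**
- **Contact heights:** the disc, the middle ring and the cover each touched down about 1.5–2 mm higher than I predicted. The large ring matched to 0.4 mm, and the movement matched the layer below it. The views showed no tilt or gap, but I could not settle the cause; the disc's studs or slight slip in the grip are possible.
- **Camera agreement:** the fixed cameras put parts about 2 mm off in x from the wrist camera, so I used the wrist camera. In the final knob check the sightlines missed each other by 1–2 mm.

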